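# Clear used lancets into the rotary-lid sharps bin

### The job

The finger-prick round is over: turn the rotary lid of the sharps bin until its opening lines up with the pour hole, gather all the used lancets from the bench in the flat scoop, carry the scoop level to the bin with all of them and tip them in through the hole. Then lay the empty scoop flat on its pad again and turn the lid until the pour hole is fully covered; leave the tube rack, the bottle and the carton alone.

Things in the scene. Friction and masses are not known exactly. Their poses are not given: they have to be found in the camera images.
- bin: The sharps bin, fixed to the bench in a steel bracket: round yellow tub, 200 mm across, 117 mm high, under a red rotary lid. Origin: on its axis at bench height. Below the lid a fixed yellow cover is solid but for one pour hole on the bin's own -x side. A small yellow block sticking out beyond the lid on the rim (top 121 mm up) marks that side, so the hole can be found while covered.
- bin_hole (a point): Middle of the pour hole in the fixed cover: 62 mm from the bin's axis towards the yellow marker block, 117 mm above the bench. The hole is an 84 degree sector, 26 to 96 mm from the axis. What falls through it stays in the tub. Axes as the bin's.
- lid (a joint): Angle (rad) of the red rotary lid, a 192 mm disc on the bin's vertical axis, positive anticlockwise seen from above, stops at -2.5 and 2.5. At 0 its own 84 degree opening lies exactly over the pour hole; beyond 1.47 either way the hole is fully covered. It starts covered, turns stiffly (about 0.08 N m) and stays where it is left.
- lid_grip (a point): Where to grip the lid: on its axis, in the thumb bar, 145 mm above the bench. The bar is an upright rib 14 mm wide (lid's y) and 62 mm long (lid's x, from 46 mm behind the axis to 16 mm in front), its top 155 mm above the bench, 33 mm above the lid's face. Axes are the lid's: x points from the axis to the middle of the lid's opening.
- lid_opening (a point): Middle of the lid's sector opening (84 degrees, 28 to 92 mm from the axis), 62 mm from the axis along the lid's x, on the lid's face 122 mm above the bench. A rim round the opening stands 10 mm above that face. Turns with the lid.
- pad: The scoop's pad: a flat black rubber mat 170 x 160 x 3 mm fixed to the bench (170 along its x). Origin: centre of its underside.
- pad_mid (a point): Centre of the pad's top face, 3 mm above the bench.
- scoop_pan (a point): The loose flat steel scoop (0.19 kg): centre of the top face of the pan's floor, 2.5 mm above the scoop's underside. Axes: x from handle to mouth, z up. The pan reaches 56 mm behind and 61 mm in front of this point, is 100 mm wide and tapers over the last 48 mm to a 64 mm wide open mouth without lip. Rear and side walls 18 mm high, 2.5 mm thick.
- scoop_mouth (a point): Middle of the scoop's open front edge, on the floor, 61 mm along x from scoop_pan. Axes as scoop_pan. Lancets begin to slide out when the mouth is tipped down by 25 to 37 degrees.
- scoop_handle (a point): Grasp point on the scoop's black handle, 105 mm behind scoop_pan, 40 mm above the scoop's underside. A straight bar 16 mm wide (scoop's y), 16 mm high, 92 mm long, from 29 mm in front of to 63 mm behind this point, with 32 mm free under it; a sloping steel neck joins its front end to the pan. Axes as scoop_pan.
- lancet1_mid (a point): A used lancet (may be absent): centre of its blue plastic body, 24 x 15 x 11 mm (x, y, z), with a thin grey nose sticking out 6 mm at the +x end and a 3 mm button at the other. 10 g, lies loose on the bench with the centre 5.5 mm up.
- lancet2_mid (a point): A used lancet (may be absent): centre of its blue plastic body, 24 x 15 x 11 mm (x, y, z), with a thin grey nose sticking out 6 mm at the +x end and a 3 mm button at the other. 10 g, lies loose on the bench with the centre 5.5 mm up.
- lancet3_mid (a point): A used lancet (may be absent): centre of its blue plastic body, 24 x 15 x 11 mm (x, y, z), with a thin grey nose sticking out 6 mm at the +x end and a 3 mm button at the other. 10 g, lies loose on the bench with the centre 5.5 mm up.
- lancet4_mid (a point): A used lancet (may be absent): centre of its blue plastic body, 24 x 15 x 11 mm (x, y, z), with a thin grey nose sticking out 6 mm at the +x end and a 3 mm button at the other. 10 g, lies loose on the bench with the centre 5.5 mm up.
- lancet5_mid (a point): A used lancet (may be absent): centre of its blue plastic body, 24 x 15 x 11 mm (x, y, z), with a thin grey nose sticking out 6 mm at the +x end and a 3 mm button at the other. 10 g, lies loose on the bench with the centre 5.5 mm up.
- lancet6_mid (a point): A used lancet (may be absent): centre of its blue plastic body, 24 x 15 x 11 mm (x, y, z), with a thin grey nose sticking out 6 mm at the +x end and a 3 mm button at the other. 10 g, lies loose on the bench with the centre 5.5 mm up.
- rack: Bystander: blue rack of filled tubes, 90 x 220 mm, 86 mm high. Origin: centre of its underside.
- bottle: Bystander: white disinfectant bottle, 60 mm across, 140 mm high. Origin: centre of its underside.
- carton: Bystander: carton of swabs, 80 x 120 x 60 mm. Origin: centre of its underside.

How it is judged:
By the outcome, as a careful person would: the job done as asked, in the order asked, and still so for the second after the job is handed in, with the robot touching nothing.
Of lancet1, lancet2, lancet3, lancet4, lancet5, lancet6 only 3 to 5 are there at a start; the rules pass over those that are not, and their reading is None.
At some moment in a run one of lancet1, lancet2, lancet3, lancet4, lancet5, lancet6 may be knocked a few centimetres aside while the robot is not near it.
It also fails if it takes over 210 s, if anything falls off the work surface, if the arm or the gripper's body presses on something with over 40 N, if the wrist force passes 120 N, or if a joint passes its speed limit or range.

### The arm

A 7-joint arm with a two-finger parallel gripper is mounted at the origin on the work surface. World frame = base frame: x ahead of the robot, y to its left, z up, the work surface at z = 0. Lengths are in m, angles in rad, forces in N, time in s.
With the tool pointing down it reaches from about 0.425 to 0.925 m from the base axis. Payload 6.8 kg.
Tool frame: the origin (TCP) lies on the centre line of the jaws, within the pads' length; the fingertips stand 11 mm ahead of it and the grasp point (between the pads) lies 8 mm behind it; z points along the fingers, y is the direction in which the jaws open and shut (so a half turn about z gives the same grasp; the last joint's range is limited). The gripper opens to 85 mm and grips with 20 to 120 N. Pads are 22 mm wide; open, the fingers measure 114 mm over their backs; the gripper's body (76 mm by 85 mm) begins 54 mm behind the grasp point. The pads swing forward as they close: fully open they stand 13 mm farther back than shut.
Start: joints at [1.09, 0.477, 0.022, 1.555, -0.011, 1.109, -0.083], TCP at [0.246, -0.629, 0.242] pointing down, gripper open.
Joint ranges: [-2.96, 2.96], [-0.34, 2.1], [-1.41, 1.46], [0.24, 2.44], [-1.37, 4.51], [0.17, 1.92], [-2.96, 2.96]. Speed limits (rad/s): [2.39, 2.39, 3.14, 3.14, 3.14, 3.14, 3.14].

### API

Orientations are given as a rotation vector (axis times angle).
In Python, from bench import r gives the robot as it stands.
- The arm moves only by the tool send_rows, never from a script. Its argument "deltas" is a list of rows, each a list of 7 numbers: the opening, from 0 (shut) to 1 (fully open), then the shift along the tool's x, y, z as a fraction of full scale, then the turn, a rotation vector about the tool's x, y, z as a fraction of full scale. In form: [[hand, x, y, z, ax, ay, az], ...]. A call has 1 to 20 rows; each row is the pose to reach, as a shift and turn from the pose commanded when the call began, along the tool's axes at that moment, turning the shorter way round; what a row does not reach only later rows make up. Full scale, the value 1, is 150 mm for a shift and 180 degrees for a turn. A row lasts 1/12 s, in which the tool goes at most 41.7 mm and 7.16 degrees, less where a joint would pass 70% of its speed; a pose out of reach is approached as far as the arm can. A call with a number of a shift or a turn outside -1 to 1 is refused whole. A call with a gripper value outside its range is refused whole. The fingers move at their own pace and stop on an object; "squeeze" is the grip in N (left out, the last holds). Time passes only in rows, so rows that repeat a pose let the fingers close. It gives the time, the measured TCP pose, the force and the opening at its end, in the units of the state.
- r.get_obs(): the state, without advancing time (a new reading comes with each control period).
- r.grab_frame(name): name is "side" or "top" or "wrist"; returns a dict with "pixels" (480x640x3 uint8, red, green, blue), "camera_matrix" (3x3 intrinsics, pixels), "rvec" (rotation vector, rad) and "tvec" (3), from world to camera coordinates, as OpenCV has them. Camera axes: x right, y down, z forward; pixel columns grow to the right and rows downward; lengths in m; the calibration is good to about 2 mm. A picture is of the moment at which its call begins. There is no depth.
- r.hand_in(): hands the job in, once; it reports no verdict.
The state is a dict: "clock": time; "joints": joint angles; "qvel": joint speeds; "tau": joint torques, N m; "tcp_pos": TCP position; "orientation": TCP orientation; "contact_force": force on the tool from outside, world axes, zero at the start; "moment": the same for the moment, N m; "grip_width": finger opening in m.
Only numpy, scipy, OpenCV 4.12 (cv2) and the standard library are available. Lean on these libraries where they do the work, as an engineer would, in place of code of your own. Each camera call takes 0.05 s, during which the arm holds its last target. There are 200 camera calls.

## Working session

There is one attempt and no reset: what is moved stays moved. The work goes in short steps, Python scripts to look and compute and a tool call to move; the robot and the scene stay as the last step left them, time stands still between calls to the robot, and variables do not carry over. Pictures are saved under pics/ and viewed, about 12 in all and at most 16, crops included, and the job is handed in when it is done.

Besides the shell and the picture viewer there is one more tool, called in YAML: its name, and indented under it one key for each argument. send_rows: Moves the arm, as the interface text tells. Shift numbers are shares of 150 mm and turn numbers shares of 180 degrees, none past 1 either way. Its arguments: {"type":"object","properties":{"deltas":{"type":"array","items":{"type":"array","items":{"type":"number"}}},"squeeze":{"type":"number"}},"required":["deltas"]}

```bash
ls; mkdir -p pics
cat > h.py <<'E'
import cv2,numpy as np,json
from scipy.spatial.transform import Rotation as R
from bench import r
def snap(n,f):
    d=r.grab_frame(n); im=cv2.cvtColor(np.array(d['pixels']),cv2.COLOR_RGB2BGR); cv2.imwrite(f'pics/{f}.png',im)
    np.savez(f'pics/{f}.npz',K=d['camera_matrix'],rv=d['rvec'],t=d['tvec']); return im
def ray(f,u,v,z):
    d=np.load(f'pics/{f}.npz'); Rm=R.from_rotvec(d['rv'].ravel()).as_matrix(); t=d['t'].ravel()
    c=-Rm.T@t; w=Rm.T@np.linalg.inv(d['K'])@[u,v,1.]
    return c+w*(z-c[2])/w[2]
def proj(f,p):
    d=np.load(f'pics/{f}.npz'); return cv2.projectPoints(np.array(p,float).reshape(-1,1,3),d['rv'],d['t'],d['K'],None)[0].reshape(-1,2)
def crop(f,o,x0,y0,x1,y1,s):
    im=cv2.imread(f'pics/{f}.png')[y0:y1,x0:x1]; cv2.imwrite(f'pics/{o}.png',cv2.resize(im,None,fx=s,fy=s,interpolation=cv2.INTER_CUBIC))
E
python3 - <<'E'
from h import *
snap('top','t0');snap('side','s0')
o=r.get_obs();print(o)
for f in('t0','s0'):
    d=np.load(f'pics/{f}.npz');Rm=R.from_rotvec(d['rv'].ravel()).as_matrix();print(-Rm.T@d['t'].ravel(),Rm[2],d['K'][0,0])
E
```

```text
pics
{'clock': 0.1, 'joints': array([ 1.08990194,  0.47772544,  0.02235939,  1.55634797, -0.01146099,
        1.10933274, -0.08309529]), 'qvel': array([ 0.00158907, -0.00245606,  0.00052018, -0.00299385, -0.00025637,
        0.00141674, -0.00017001]), 'tau': array([ 4.25949809e-03, -5.97761607e+01,  1.61353592e+00, -2.81955117e+01,
        1.29097741e-02,  4.97477435e-03,  2.37324571e-05]), 'tcp_pos': array([ 0.2456275 , -0.62816003,  0.24141986]), 'orientation': array([-3.08557748e+00, -5.81941433e-01,  7.43361458e-04]), 'contact_force': array([0.25996348, 0.65419054, 0.36388407]), 'moment': array([0.00498569, 0.00335017, 0.02713595]), 'grip_width': 0.08537082635834171}
[ 0.54121938 -0.02210782  1.17454845] [ 0.08527477  0.02313693 -0.9960888 ] 479.17792392945455
[ 0.26456596 -0.35199963  0.73101453] [ 0.44095005  0.42148161 -0.7924117 ] 433.3577813603034
```

View pics/t0.png

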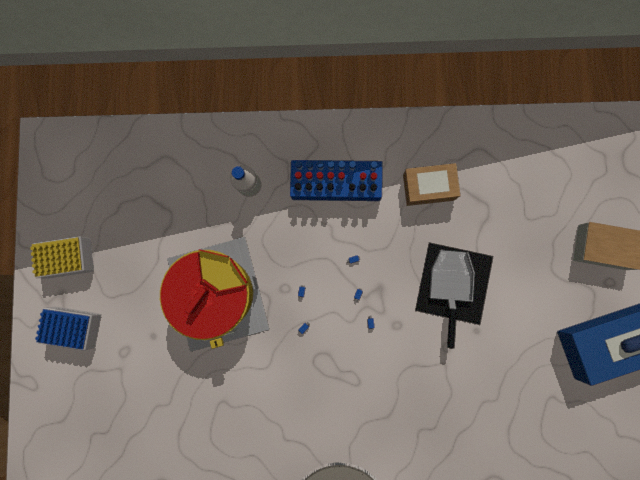

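View pics/s0.png

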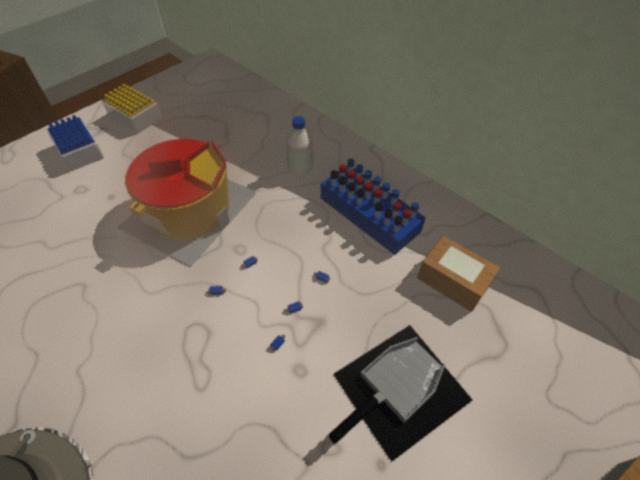

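The top view shows five lancets, near (354,260), (302,292), (358,295), (304,329) and (370,323). The bin is at (206,295) with its marker at (216,343), and the scoop is on its pad at (453,283). I'll enlarge this area.

Run:
```python
from h import *
crop('t0','t0a',150,232,350,382,4);crop('t0','t0b',340,232,500,352,5)
```

```text
(no output)
```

View pics/t0a.png

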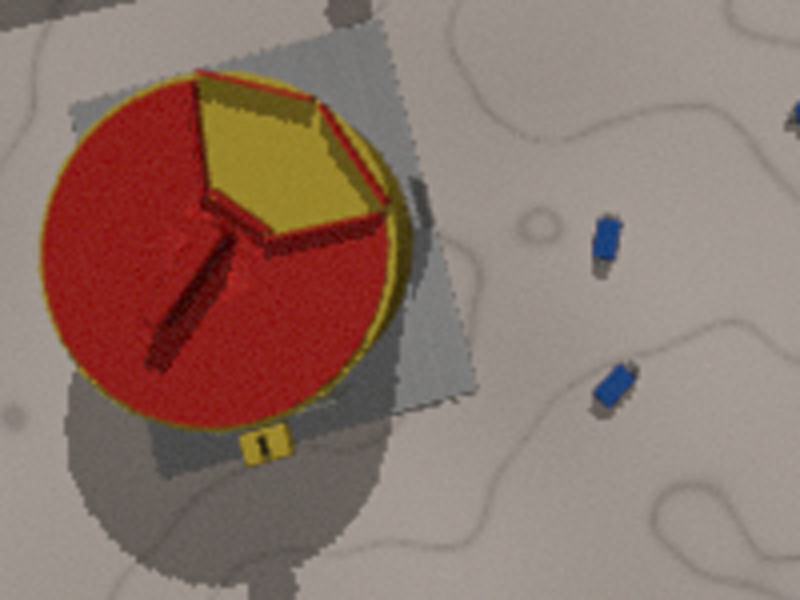

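View pics/t0b.png

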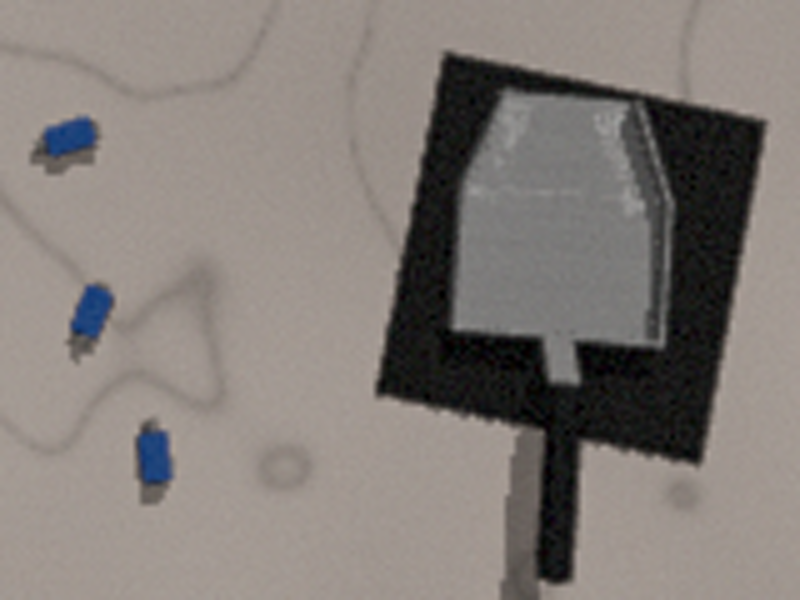

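The crops give these pixel positions:
- **Lid:** centre (217,252) in the 4x crop, bar from (232,240) to (155,360).
- **Marker:** (265,443) in the 4x crop.
- **Pad corners:** (445,53), (766,122), (700,464) and (378,394) in the 5x crop.
- **Handle:** from (562,385) to (555,580) in the 5x crop.

Run:
```python
from h import *
np.set_printoptions(precision=4,suppress=True)
a=lambda u,v,z:ray('t0',150+u/4,232+v/4,z); b=lambda u,v,z:ray('t0',340+u/5,232+v/5,z)
c=a(217,252,.122);m=a(265,443,.121);print('bin',c,'marker',m,np.degrees(np.arctan2(*(m-c)[1::-1])),np.linalg.norm((m-c)[:2]))
p,q=a(232,240,.155),a(155,360,.155);d=p-q;print('bar',p,q,np.linalg.norm(d),np.degrees(np.arctan2(d[1],d[0])))
P=[b(*k,.003) for k in((445,53),(766,122),(700,464),(378,394))];print('pad',np.mean(P,0),[np.degrees(np.arctan2(*(P[i]-P[j])[1::-1])) for i,j in((0,3),(1,2),(0,1))],[np.linalg.norm(P[i]-P[j]) for i,j in((0,3),(1,2),(0,1))])
ml,mr=b(500,90,.0055),b(640,100,.0055);rl,rr=b(450,330,.0235),b(665,348,.0235);print('mouth',(ml+mr)/2,np.linalg.norm(ml-mr),'rear',(rl+rr)/2,np.linalg.norm(rl-rr))
h1,h0=b(562,385,.051),b(555,580,.051);print('handle',h1,h0,np.linalg.norm(h1-h0))
x=(ml+mr-rl-rr);print('dir mouth-rear',np.degrees(np.arctan2(x[1],x[0])),'mouth-hend',np.degrees(np.arctan2(*((ml+mr)/2-h0)[1::-1])),'handle',np.degrees(np.arctan2(*(h1-h0)[1::-1])))
for n,l in(('A',a(606,240,.009)),('B',a(616,386,.009)),('C',b(70,137,.009)),('D',b(92,312,.009)),('E',b(154,457,.009))):print(n,l)
o=r.get_obs();print(R.from_rotvec(o['orientation']).as_matrix())
```

```text
bin [0.5239 0.2865 0.122 ] marker [0.4197 0.2601 0.121 ] -165.7778702103299 0.1074614090277653
bar [0.5306 0.2688 0.155 ] [0.468  0.3098 0.155 ] 0.07479560094794417 -33.209170898751466
pad [ 0.5381 -0.2884  0.003 ] [np.float64(-13.090693454580292), np.float64(-13.504282918591574), np.float64(76.48079595135422)] [np.float64(0.16893277800575404), np.float64(0.16833293155736764), np.float64(0.1582993157545426)]
mouth [ 0.6167 -0.2901  0.0055] 0.06773037339698552 rear [ 0.4996 -0.2753  0.0235] 0.10162216653048246
handle [ 0.4795 -0.2705  0.051 ] [ 0.3907 -0.2637  0.051 ] 0.08902912212669958
dir mouth-rear -7.2198091557044695 mouth-hend -6.6660675146467 handle -4.391896877954727
A [0.5247 0.0823 0.009 ]
B [0.4371 0.0775 0.009 ]
C [ 0.6011 -0.0468  0.009 ]
D [ 0.5163 -0.0554  0.009 ]
E [ 0.4464 -0.0835  0.009 ]
[[ 0.9313  0.3642 -0.0008]
 [ 0.3642 -0.9313  0.0015]
 [-0.0002 -0.0017 -1.    ]]
```

```bash
cat >> h.py <<'E'
def tool(yaw,pitch=0):
    """tool-down, tool x at world yaw (deg); pitch>0 tips tool x (scoop mouth) down"""
    return R.from_euler('z',yaw,degrees=True)*R.from_euler('y',pitch,degrees=True)*R.from_euler('x',180,degrees=True)
def plan(*calls,start=None):
    """each call: list of (pos, yaw, pitch); prints rows relative to the pose at the call's start; min rows in ()"""
    o=r.get_obs(); p,q=(o['tcp_pos'],R.from_rotvec(o['orientation'])) if start is None else (np.array(start[0]),tool(*start[1:]))
    for c in calls:
        pp,qq=p,q
        for t in c:
            P,Q=np.array(t[0],float),tool(*t[1:])
            s=q.inv().apply(P-p)/.15; w=(q.inv()*Q).as_rotvec()/np.pi
            n=max(np.linalg.norm(P-pp)/.0417,np.degrees((qq.inv()*Q).magnitude())/7.16)
            print([round(float(k),3) for k in(*s,*w)],'(%.1f)'%n,'' if abs(s).max()<=1 else 'TOO FAR'); pp,qq=P,Q
        p,q=P,Q; print('--')
def st():
    o=r.get_obs(); print('t %.2f'%o['clock'],o['tcp_pos'].round(4),'yaw',np.degrees(np.arctan2(*R.from_rotvec(o['orientation']).as_matrix()[1::-1,0])).round(2),'q',o['joints'].round(2),'F',o['contact_force'].round(1),'w',o['grip_width'].round(4))
E
python3 - <<'E'
from h import *
plan([((.36,-.5,.24),40,0)],[((.46,-.36,.24),65,0)],[((.5,-.2,.24),90,0)],[((.51,-.05,.24),115,0)],[((.515,.1,.24),135,0)],[((.524,.2,.24),146.8,0)],[((.524,.2865,.22),146.8,0)])
E
```

```text
[1.021, -0.518, 0.01, -0.001, -0.0, -0.104] (4.1) TOO FAR
--
[1.111, -0.286, -0.0, 0.0, 0.0, -0.139] (4.1) TOO FAR
--
[1.079, -0.209, -0.0, 0.0, 0.0, -0.139] (4.0) TOO FAR
--
[1.0, 0.067, 0.0, 0.0, 0.0, -0.139] (3.6) TOO FAR
--
[0.892, 0.453, 0.0, 0.0, 0.0, -0.111] (3.6) 
--
[0.429, 0.514, 0.0, 0.0, 0.0, -0.066] (2.4) 
--
[0.316, 0.483, 0.133, 0.0, 0.0, 0.0] (2.1) 
--
```

send_rows:
  deltas:
    - [0.6,1,-0.52,0,0,0,-0.104]
    - [0.6,1,-0.52,0,0,0,-0.104]
    - [0.6,1,-0.52,0,0,0,-0.104]
    - [0.6,1,-0.52,0,0,0,-0.104]
    - [0.6,1,-0.52,0,0,0,-0.104]

```text
clock: 0.52
tcp_pos: [0.3648, -0.4934, 0.2421]
orientation: [-2.942, -1.093, -0.008]
contact_force: [2.0, 0.4, -0.7]
grip_width: 0.0512
```

send_rows:
  deltas:
    - [0.6,1,-0.29,0,0,0,-0.139]
    - [0.6,1,-0.29,0,0,0,-0.139]
    - [0.6,1,-0.29,0,0,0,-0.139]
    - [0.6,1,-0.29,0,0,0,-0.139]
    - [0.6,1,-0.29,0,0,0,-0.139]

```text
clock: 0.93
tcp_pos: [0.4489, -0.3639, 0.2423]
orientation: [-2.635, -1.708, -0.006]
contact_force: [0.7, 0.1, 0.3]
grip_width: 0.0511
```

send_rows:
  deltas:
    - [0.6,1,-0.2,0,0,0,-0.139]
    - [0.6,1,-0.2,0,0,0,-0.139]
    - [0.6,1,-0.2,0,0,0,-0.139]
    - [0.6,1,-0.2,0,0,0,-0.139]
    - [0.6,1,-0.2,0,0,0,-0.139]

```text
clock: 1.35
tcp_pos: [0.4816, -0.2158, 0.2424]
orientation: [-2.205, -2.236, -0.004]
contact_force: [-0.0, 0.1, -0.4]
grip_width: 0.0515
```

send_rows:
  deltas:
    - [0.4,1,0.07,0,0,0,-0.139]
    - [0.4,1,0.07,0,0,0,-0.139]
    - [0.4,1,0.07,0,0,0,-0.139]
    - [0.4,1,0.07,0,0,0,-0.139]
    - [0.4,1,0.07,0,0,0,-0.139]
    - [0.4,1,0.07,0,0,0,-0.139]

```text
clock: 1.85
tcp_pos: [0.4901, -0.072, 0.2423]
orientation: [-1.683, -2.653, 0.0]
contact_force: [0.4, -0.3, -0.3]
grip_width: 0.0341
```

Run:
```python
from h import *
st();plan([((.49,.065,.26),133,0)],[((.5,.17,.28),146.8,0)])
```

```text
Traceback (most recent call last):
  File "h.py", line 30, in st
    o=r.get_obs(); print('t %.2f'%o['clock'],o['tcp_pos'].round(4),'yaw',np.degrees(np.arctan2(*R.from_rotvec(o['orientation']).as_matrix()[1::-1,0])).round(2),'q',o['joints'].round(2),'F',o['contact_force'].round(1),'w',o['grip_width'].round(4))
                                                                                                                                                                                                                             ^^^^^^^^^^^^^^^^^^^^^
AttributeError: 'float' object has no attribute 'round'
```

```bash
sed -i "s/o\['grip_width'\].round(4)/round(o['grip_width'],4)/" h.py
python3 - <<'E'
from h import *
st();plan([((.49,.065,.26),133,0)],[((.5,.17,.28),146.8,0)])
E
```

```text
t 1.85 [ 0.4901 -0.072   0.2423] yaw 115.23 q [ 0.51  0.23 -0.56  1.95  0.14  1.01  0.33] F [ 0.4 -0.3 -0.3] w 0.0341
[0.826, 0.389, -0.118, -0.0, -0.0, -0.099] (3.3) 
--
[0.466, 0.526, -0.133, -0.0, 0.0, -0.077] (2.6) 
--
```

send_rows:
  deltas:
    - [0.4,0.826,0.389,-0.118,0,0,-0.1]
    - [0.4,0.826,0.389,-0.118,0,0,-0.1]
    - [0.4,0.826,0.389,-0.118,0,0,-0.1]
    - [0.4,0.826,0.389,-0.118,0,0,-0.1]
    - [0.4,0.826,0.389,-0.118,0,0,-0.1]

```text
clock: 2.27
tcp_pos: [0.4907, 0.0667, 0.2607]
orientation: [1.245, 2.884, 0.003]
contact_force: [1.0, -0.7, -0.9]
grip_width: 0.0345
```

send_rows:
  deltas:
    - [0.4,0.466,0.526,-0.133,0,0,-0.077]
    - [0.4,0.466,0.526,-0.133,0,0,-0.077]
    - [0.4,0.466,0.526,-0.133,0,0,-0.077]
    - [0.4,0.466,0.526,-0.133,0,0,-0.077]
    - [0.4,0.466,0.526,-0.133,0,0,-0.077]
    - [0.4,0.466,0.526,-0.133,0,0,-0.077]

```text
clock: 2.77
tcp_pos: [0.5007, 0.1659, 0.2791]
orientation: [-0.899, -3.009, 0.003]
contact_force: [0.1, -0.3, 0.4]
grip_width: 0.0341
```

Run:
```python
from h import *
st();snap('wrist','w1')
```

```text
t 2.77 [0.5007 0.1659 0.2791] yaw 146.73 q [ 0.2   0.29 -0.76  1.82  0.22  1.12  0.35] F [ 0.1 -0.3  0.4] w 0.0341
```

View pics/w1.png

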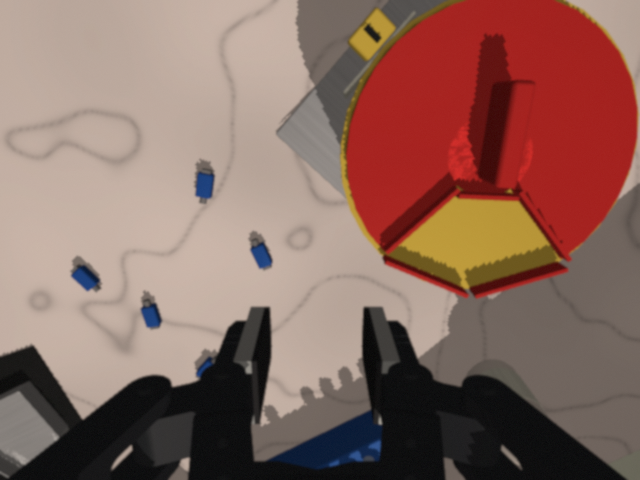

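Run:
```python
from h import *
crop('w1','w1a',440,40,600,300,3)
```

```text
(no output)
```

View pics/w1a.png

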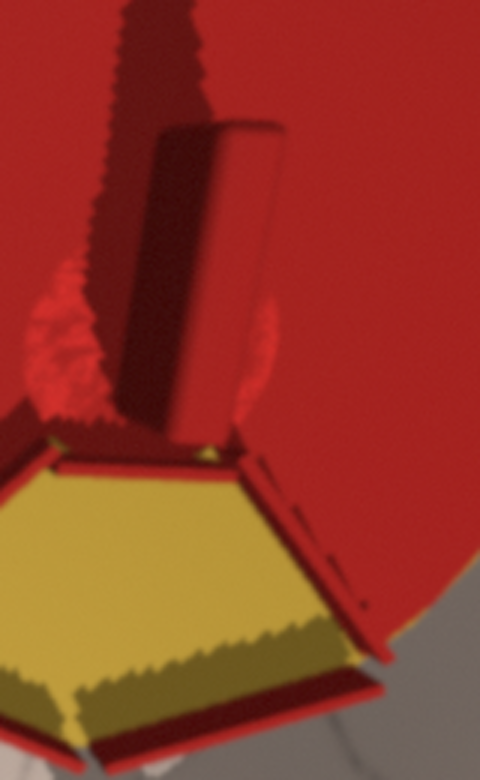

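Run:
```python
from h import *
g=lambda u,v,z:ray('w1',440+u/3,40+v/3,z)
a,b=g(250,124,.155),g(202,442,.155);d=b-a;u=d/np.linalg.norm(d)
print(a,b,np.linalg.norm(d),'yaw',np.degrees(np.arctan2(d[1],d[0])),'axis',b-.016*u,a+.046*u)
m=ray('w1',372,33,.121);print('marker',m)
ax=b-.0158*u
for c in([.524,.2865],ax[:2]):
    e=m[:2]-c;print(np.degrees(np.arctan2(e[1],e[0])),np.linalg.norm(e))
print('proj top view axis',proj('t0',[[*ax[:2],.122]]))
st();plan([((*(ax[:2]),.25),146.8,0)])
```

```text
[0.48878985 0.31198432 0.155     ] [0.53864226 0.27872097 0.155     ] 0.05993089809815688 yaw -33.7126694973154 axis [0.52533295 0.28760142 0.155     ] [0.5270541  0.28645301 0.155     ]
marker [0.41970364 0.25967608 0.121     ]
-165.5767244663854 0.10769054726606185
-165.26992740687268 0.1093908746974523
proj top view axis [[203.82385891 294.26044537]]
t 2.82 [0.5006 0.1658 0.2791] yaw 146.71 q [ 0.2   0.28 -0.76  1.82  0.22  1.12  0.35] F [-1.1 -0.8  0.1] w 0.0346
[0.306, 0.77, 0.192, -0.001, 0.0, -0.0] (3.1) 
--
```

Run:
```python
from h import *
plan([((.525,.287,.21),146.3,0),((.525,.287,.14),146.3,0)])
```

```text
[0.307, 0.766, 0.459, -0.001, 0.0, 0.002] (3.4) 
[0.307, 0.767, 0.926, -0.001, 0.0, 0.002] (1.7) 
--
```

send_rows:
  deltas:
    - [0.4,0.307,0.767,0.45,0,0,0.002]
    - [0.4,0.307,0.767,0.45,0,0,0.002]
    - [0.4,0.307,0.767,0.45,0,0,0.002]
    - [0.4,0.307,0.767,0.45,0,0,0.002]
    - [0.4,0.307,0.767,0.45,0,0,0.002]
    - [0.4,0.307,0.767,0.6,0,0,0.002]
    - [0.4,0.307,0.767,0.75,0,0,0.002]
    - [0.4,0.307,0.767,0.85,0,0,0.002]
    - [0.4,0.307,0.767,0.926,0,0,0.002]
    - [0.4,0.307,0.767,0.926,0,0,0.002]

```text
clock: 3.65
tcp_pos: [0.5239, 0.2871, 0.1388]
orientation: [-0.906, -3.006, 0.007]
contact_force: [-0.1, -0.3, -0.7]
grip_width: 0.0341
```

send_rows:
  deltas:
    - [0,0,0,0,0,0,0]
    - [0,0,0,0,0,0,0]
    - [0,0,0,0,0,0,0]
    - [0,0,0,0,0,0,0]
    - [0,0,0,0,0,0,0]
    - [0,0,0,0,0,0,0]
  squeeze: 50

```text
clock: 4.15
tcp_pos: [0.5242, 0.2886, 0.142]
orientation: [0.904, 3.008, -0.005]
contact_force: [-1.8, -5.4, 1.6]
grip_width: 0.0129
```

```bash
python3 -c "
from h import *
st()"
```

```text
t 4.15 [0.5242 0.2886 0.142 ] yaw 146.55 q [-0.09  0.56 -0.7   1.8   0.44  0.95  0.01] F [-1.8 -5.4  1.6] w 0.0129
```

send_rows:
  deltas:
    - [0,0,0,0,0,0,0.037]
    - [0,0,0,0,0,0,0.074]
    - [0,0,0,0,0,0,0.11]
    - [0,0,0,0,0,0,0.147]
    - [0,0,0,0,0,0,0.183]
    - [0,0,0,0,0,0,0.22]
    - [0,0,0,0,0,0,0.256]
    - [0,0,0,0,0,0,0.293]
    - [0,0,0,0,0,0,0.33]
    - [0,0,0,0,0,0,0.366]
    - [0,0,0,0,0,0,0.403]
    - [0,0,0,0,0,0,0.44]
    - [0,0,0,0,0,0,0.476]
    - [0,0,0,0,0,0,0.513]
    - [0,0,0,0,0,0,0.55]
    - [0,0,0,0,0,0,0.586]
    - [0,0,0,0,0,0,0.623]
    - [0,0,0,0,0,0,0.66]
    - [0,0,0,0,0,0,0.696]
    - [0,0,0,0,0,0,0.732]

```text
clock: 5.82
tcp_pos: [0.5271, 0.2882, 0.1421]
orientation: [3.115, 0.394, 0.007]
contact_force: [8.2, -4.8, -6.7]
grip_width: 0.0131
```

send_rows:
  deltas:
    - [0,0,0,0,0,0,0]
    - [0,0,0,0,0,0,0]
    - [0,0,0,0,0,0,0]

```text
clock: 6.07
tcp_pos: [0.5271, 0.2882, 0.142]
orientation: [3.114, 0.402, 0.007]
contact_force: [7.7, -4.9, -6.5]
grip_width: 0.0129
```

```bash
python3 -c "
from h import *
st();snap('top','t1');crop('t1','t1a',150,232,350,382,4)"
```

```text
t 6.07 [0.5271 0.2882 0.142 ] yaw 14.7 q [-0.48  0.47 -0.16  1.82  0.1   0.85 -2.01] F [ 7.7 -4.9 -6.5] w 0.0129
```

View pics/t1a.png

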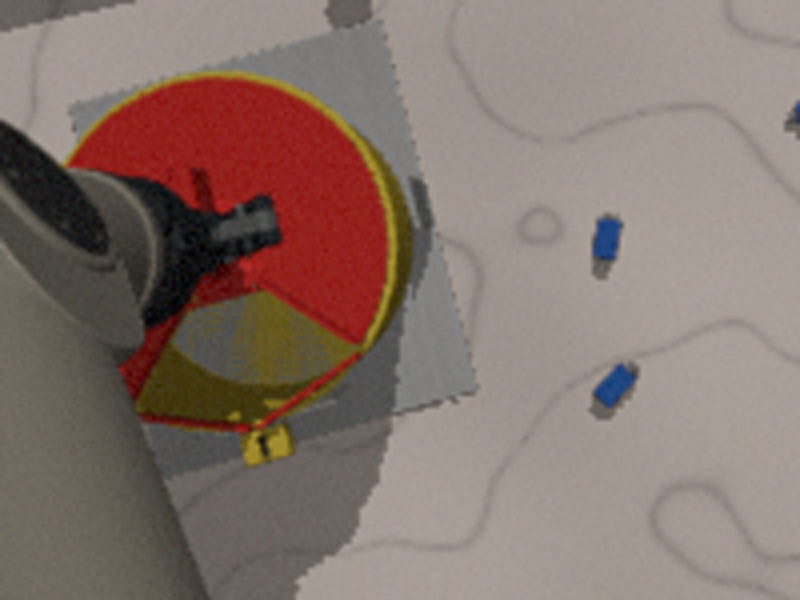

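The lid opening is now centred on the marker at (265,443). Next I measure the lancet headings and plan the first pick.

```bash
cat >> h.py <<'E'
def blues(f,z=.009):
    im=cv2.imread(f'pics/{f}.png');hs=cv2.cvtColor(im,cv2.COLOR_BGR2HSV)
    m=cv2.inRange(hs,(100,130,60),(125,255,255)); out=[]
    for c in cv2.findContours(m,cv2.RETR_EXTERNAL,cv2.CHAIN_APPROX_NONE)[0]:
        if not 20<cv2.contourArea(c)<900: continue
        w=np.array([ray(f,*q[0],z)[:2]*1000 for q in c],np.float32)
        (cx,cy),(a,b),t=cv2.minAreaRect(w)
        if max(a,b)>32 or min(a,b)<7: continue
        print(c.reshape(-1,2).mean(0).round(),'xy %.1f %.1f size %.0f %.0f yaw %.0f'%(cx,cy,max(a,b),min(a,b),(t if a>b else t+90)%180))
E
python3 - <<'E'
from h import *
for f in('t0','t1','w1'):print(f);blues(f)
E
```

```text
t0
[303. 328.] xy 438.3 78.7 size 22 12 yaw 134
[370. 323.] xy 447.4 -82.8 size 19 12 yaw 179
[358. 294.] xy 517.1 -54.2 size 23 12 yaw 157
[301. 291.] xy 526.4 83.4 size 22 12 yaw 168
[353. 259.] xy 602.1 -45.6 size 22 12 yaw 107
[238. 172.] xy 824.0 236.8 size 29 26 yaw 44
t1
[303. 328.] xy 438.3 78.7 size 22 12 yaw 134
[370. 323.] xy 447.4 -82.8 size 19 12 yaw 179
[358. 294.] xy 517.0 -53.7 size 23 12 yaw 152
[301. 291.] xy 526.3 83.2 size 22 11 yaw 170
[353. 259.] xy 602.1 -45.6 size 22 12 yaw 107
[237. 172.] xy 824.6 237.4 size 27 26 yaw 44
w1
[151. 316.] xy 518.1 -54.5 size 24 15 yaw 158
[ 85. 278.] xy 448.0 -83.7 size 23 15 yaw 8
[261. 255.] xy 526.9 82.3 size 23 13 yaw 170
[204. 185.] xy 439.4 78.0 size 23 14 yaw 135
```

Run:
```python
from h import *
A=(.5265,.0825)
s=(.5271,.2882,.142)
plan([(s[:2]+(.24,),14.7,0)],[((.525,.16,.22),60,0)],[((*A,.14),135,0)],[((*A,.09),169,0),((*A,.014),169,0)])
```

```text
[0.003, 0.001, -0.653, 0.001, -0.001, 0.0] (2.3) 
--
[-0.23, 0.823, 0.133, 0.0, 0.0, -0.252] (6.3) 
--
[-0.442, 0.267, 0.533, -0.0, 0.0, -0.417] (10.5) 
--
[0.0, -0.0, 0.333, 0.0, 0.0, -0.189] (4.7) 
[0.0, -0.0, 0.84, 0.0, 0.0, -0.189] (1.8) 
--
```

send_rows:
  deltas:
    - [0.4,0,0,0,0,0,0]
    - [0.4,0,0,0,0,0,0]
    - [0.4,0,0,0,0,0,0]
    - [0.4,0,0,0,0,0,0]
    - [0.4,0,0,-0.2,0,0,0]
    - [0.4,0,0,-0.653,0,0,0]
    - [0.4,0,0,-0.653,0,0,0]
    - [0.4,0,0,-0.653,0,0,0]

```text
clock: 6.78
tcp_pos: [0.5267, 0.2932, 0.246]
orientation: [-3.11, -0.407, -0.016]
contact_force: [0.8, 0.6, -0.0]
grip_width: 0.0337
```

send_rows:
  deltas:
    - [0.4,-0.23,0.823,0.133,0,0,-0.252]
    - [0.4,-0.23,0.823,0.133,0,0,-0.252]
    - [0.4,-0.23,0.823,0.133,0,0,-0.252]
    - [0.4,-0.23,0.823,0.133,0,0,-0.252]
    - [0.4,-0.23,0.823,0.133,0,0,-0.252]
    - [0.4,-0.23,0.823,0.133,0,0,-0.252]
    - [0.4,-0.23,0.823,0.133,0,0,-0.252]
    - [0.4,-0.23,0.823,0.133,0,0,-0.252]

```text
clock: 7.45
tcp_pos: [0.5222, 0.1626, 0.2189]
orientation: [-2.716, -1.579, -0.0]
contact_force: [0.8, 0.5, 0.2]
grip_width: 0.0339
```

send_rows:
  deltas:
    - [0.4,-0.442,0.267,0.533,0,0,-0.417]
    - [0.4,-0.442,0.267,0.533,0,0,-0.417]
    - [0.4,-0.442,0.267,0.533,0,0,-0.417]
    - [0.4,-0.442,0.267,0.533,0,0,-0.417]
    - [0.4,-0.442,0.267,0.533,0,0,-0.417]
    - [0.4,-0.442,0.267,0.533,0,0,-0.417]
    - [0.4,-0.442,0.267,0.533,0,0,-0.417]
    - [0.4,-0.442,0.267,0.533,0,0,-0.417]
    - [0.4,-0.442,0.267,0.533,0,0,-0.417]
    - [0.4,-0.442,0.267,0.533,0,0,-0.417]
    - [0.4,-0.442,0.267,0.533,0,0,-0.417]
    - [0.4,-0.442,0.267,0.533,0,0,-0.417]

```text
clock: 8.45
tcp_pos: [0.5242, 0.0853, 0.139]
orientation: [-1.194, -2.906, -0.0]
contact_force: [0.0, 0.3, -0.3]
grip_width: 0.034
```

Run:
```python
from h import *
st();snap('top','t2');blues('t2');snap('wrist','w2');blues('w2')
A=(.5265,.0825)
plan([((*A,.07),169,0),((*A,.014),169,0)])
```

```text
t 8.45 [0.5242 0.0853 0.139 ] yaw 135.33 q [ 0.14  0.42 -0.52  1.97  0.28  0.83  0.26] F [ 0.   0.3 -0.3] w 0.034
[370. 323.] xy 447.4 -82.8 size 19 12 yaw 179
[358. 294.] xy 517.0 -53.7 size 23 12 yaw 152
[353. 259.] xy 602.1 -45.6 size 22 12 yaw 107
[238. 172.] xy 824.0 236.8 size 29 26 yaw 44
[265. 422.] xy 603.2 -47.5 size 24 13 yaw 105
[170. 360.] xy 518.6 -55.6 size 23 14 yaw 158
[ 64. 323.] xy 448.5 -84.6 size 24 14 yaw 7
[315. 239.] xy 527.3 81.7 size 23 14 yaw 169
[208. 144.] xy 439.7 78.1 size 23 15 yaw 135
[-0.024, -0.002, 0.46, 0.0, -0.0, -0.188] (4.7) 
[-0.024, -0.002, 0.834, 0.0, -0.0, -0.188] (1.3) 
--
```

send_rows:
  deltas:
    - [0.4,-0.022,0,0.46,0,0,-0.188]
    - [0.4,-0.022,0,0.46,0,0,-0.188]
    - [0.4,-0.022,0,0.46,0,0,-0.188]
    - [0.4,-0.022,0,0.46,0,0,-0.188]
    - [0.4,-0.022,0,0.46,0,0,-0.188]
    - [0.4,-0.022,0,0.46,0,0,-0.188]
    - [0.4,-0.022,0,0.65,0,0,-0.188]
    - [0.4,-0.022,0,0.834,0,0,-0.188]
    - [0.4,-0.022,0,0.834,0,0,-0.188]
    - [0,-0.022,0,0.834,0,0,-0.188]
    - [0,-0.022,0,0.834,0,0,-0.188]
    - [0,-0.022,0,0.834,0,0,-0.188]
    - [0,-0.022,0,0.834,0,0,-0.188]
    - [0,-0.022,0,0.834,0,0,-0.188]
  squeeze: 25

```text
clock: 9.72
tcp_pos: [0.527, 0.0827, 0.0148]
orientation: [0.298, 3.126, 0.0]
contact_force: [-0.6, 0.2, -0.2]
grip_width: 0.0137
```

```bash
cat >> h.py <<'E'
def pan(px,py,z,yaw=-6.7,c=(.556,-.283)):
    a=np.radians(yaw);return (c[0]+px*np.cos(a)-py*np.sin(a),c[1]+px*np.sin(a)+py*np.cos(a),z)
E
python3 - <<'E'
from h import *
st()
p=r.get_obs()['tcp_pos']
plan([((p[0],p[1],.1),169,0),((.527,-.05,.1),135,0)],[((.53,-.23,.1),135,0)],[(pan(-.035,-.025,.08),135,0),(pan(-.035,-.025,.032),135,0)])
E
```

```text
t 9.72 [0.527  0.0827 0.0148] yaw 169.1 q [ 0.15  0.64 -0.54  2.02  0.55  0.63  0.63] F [-0.6  0.2 -0.2] w 0.0137
[-0.001, 0.0, -0.568, 0.0, 0.0, 0.001] (2.0) 
[-0.168, -0.868, -0.568, 0.0, 0.0, 0.189] (4.7) 
--
[-0.863, -0.834, -0.0, 0.0, 0.0, 0.0] (4.3) 
--
[-0.293, -0.403, 0.133, 0.0, 0.0, 0.0] (1.9) 
[-0.293, -0.403, 0.453, 0.0, 0.0, 0.0] (1.2) 
--
```

Run:
```python
from h import *
for k in((-28,-20),(-28,20),(2,-20),(2,20)):print(np.round(pan(k[0]/1e3,k[1]/1e3,.038),4))
s=((.53,-.23,.1),135,0)
B=(.4395,.078);q=pan(-.028,-.02,.038)
plan([(q,135,0)],[((q[0],q[1],.1),135,0),((.5,-.15,.1),135,0)],[((.46,.01,.1),135,0)],[((*B,.07),135,0),((*B,.0145),135,0)],start=s)
```

```text
[ 0.5259 -0.2996  0.038 ]
[ 0.5305 -0.2599  0.038 ]
[ 0.5557 -0.3031  0.038 ]
[ 0.5603 -0.2634  0.038 ]
[-0.309, -0.348, 0.413, 0.0, 0.0, 0.0] (2.2) 
--
[0.0, 0.0, -0.413, 0.0, 0.0, 0.0] (1.5) 
[0.827, 0.583, -0.413, 0.0, 0.0, 0.0] (3.6) 
--
[0.943, 0.566, 0.0, 0.0, 0.0, 0.0] (4.0) 
--
[0.417, 0.224, 0.2, 0.0, 0.0, 0.0] (1.8) 
[0.417, 0.224, 0.57, 0.0, 0.0, 0.0] (1.3) 
--
```

send_rows:
  deltas:
    - [0,0,0,-0.2,0,0,0]
    - [0,0,0,-0.4,0,0,0]
    - [0,0,0,-0.568,0,0,0]
    - [0,-0.168,-0.868,-0.568,0,0,0.189]
    - [0,-0.168,-0.868,-0.568,0,0,0.189]
    - [0,-0.168,-0.868,-0.568,0,0,0.189]
    - [0,-0.168,-0.868,-0.568,0,0,0.189]
    - [0,-0.168,-0.868,-0.568,0,0,0.189]
    - [0,-0.168,-0.868,-0.568,0,0,0.189]

```text
clock: 10.47
tcp_pos: [0.5268, -0.0514, 0.0997]
orientation: [1.208, 2.899, -0.001]
contact_force: [0.1, 0.0, -0.4]
grip_width: 0.0142
```

send_rows:
  deltas:
    - [0,-0.863,-0.834,0,0,0,0]
    - [0,-0.863,-0.834,0,0,0,0]
    - [0,-0.863,-0.834,0,0,0,0]
    - [0,-0.863,-0.834,0,0,0,0]
    - [0,-0.863,-0.834,0,0,0,0]
    - [0,-0.863,-0.834,0,0,0,0]

```text
clock: 10.97
tcp_pos: [0.5296, -0.2349, 0.0992]
orientation: [1.205, 2.901, -0.003]
contact_force: [1.2, 0.6, -0.7]
grip_width: 0.014
```

Run:
```python
from h import *
st();q=pan(-.028,-.02,.038)
plan([(q,135,0)]);snap('wrist','w3');snap('top','t3');blues('t3')
```

```text
t 10.97 [ 0.5296 -0.2349  0.0992] yaw 134.89 q [ 0.65  0.53 -0.44  1.88  0.31  0.79  0.82] F [ 1.2  0.6 -0.7] w 0.014
[-0.287, -0.322, 0.409, -0.0, 0.0, -0.001] (2.1) 
--
[303. 328.] xy 438.4 78.7 size 22 12 yaw 135
[370. 323.] xy 447.4 -82.8 size 19 12 yaw 179
[358. 294.] xy 517.5 -54.3 size 22 12 yaw 157
[353. 259.] xy 601.8 -45.7 size 22 12 yaw 107
[238. 172.] xy 824.0 236.8 size 29 26 yaw 44
```

View pics/w3.png

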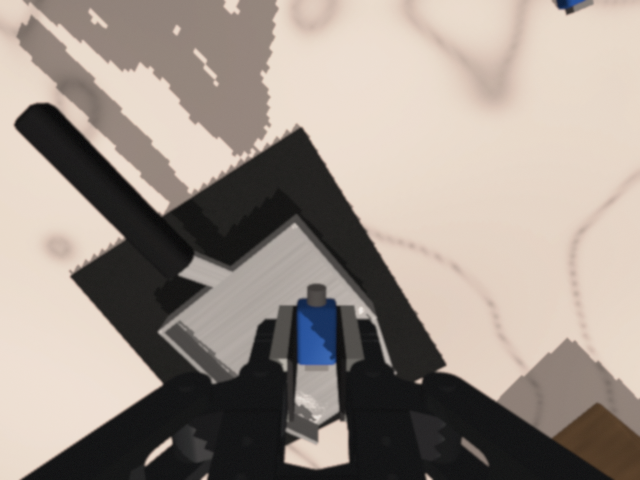

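The lancet is held between the pads. The scoop's rear corners are at (297,217) and (160,330), and its handle runs from (33,118) to (178,262). I refine the scoop pose from these.

Run:
```python
from h import *
w=lambda u,v,z:ray('w3',u,v,z)[:2]
a,b=w(297,217,.0235),w(160,330,.0235);print('rear',a,b,(a+b)/2,np.linalg.norm(a-b),'yaw',np.degrees(np.arctan2(*(a-b)[::-1]))-90)
h0,h1=w(33,118,.051),w(180,262,.051);print('h',h0,h1,np.linalg.norm(h0-h1),np.degrees(np.arctan2(*(h1-h0)[::-1])))
m=(a+b)/2;print(np.degrees(np.arctan2(*(m-h0)[::-1])),np.linalg.norm(m-h0))
```

```text
rear [ 0.50549218 -0.22413819] [ 0.49682779 -0.32338583] [ 0.50115999 -0.27376201] 0.09962512111584275 yaw -4.989314617844812
h [ 0.39688552 -0.26334359] [ 0.47840292 -0.27009253] 0.08179629218119153 -4.732809371678749
-5.705684635246299 0.10479364056386688
```

send_rows:
  deltas:
    - [0,-0.287,-0.322,0,0,0,0]
    - [0,-0.287,-0.322,0.1,0,0,0]
    - [0,-0.287,-0.322,0.3,0,0,0]
    - [0,-0.287,-0.322,0.41,0,0,0]
    - [0,-0.287,-0.322,0.41,0,0,0]
    - [0.3,-0.287,-0.322,0.41,0,0,0]
    - [0.3,-0.287,-0.322,0.41,0,0,0]
    - [0.3,-0.287,-0.322,0.41,0,0,0]
    - [0.3,-0.287,-0.322,0.3,0,0,0]
    - [0.4,-0.287,-0.322,0,0,0,0]
    - [0.4,-0.287,-0.322,0,0,0,0]

```text
clock: 11.98
tcp_pos: [0.5309, -0.2953, 0.1063]
orientation: [1.194, 2.895, -0.001]
contact_force: [1.2, -0.8, 0.9]
grip_width: 0.0345
```

send_rows:
  deltas:
    - [0.4,0.827,0.583,0,0,0,0]
    - [0.4,0.827,0.583,0,0,0,0]
    - [0.4,0.827,0.583,0,0,0,0]
    - [0.4,0.827,0.583,0,0,0,0]
    - [0.4,0.827,0.583,0,0,0,0]

```text
clock: 12.4
tcp_pos: [0.5007, -0.1376, 0.1009]
orientation: [1.184, 2.908, 0.004]
contact_force: [0.2, -0.3, -0.5]
grip_width: 0.0341
```

send_rows:
  deltas:
    - [0.4,0.943,0.566,0,0,0,0]
    - [0.4,0.943,0.566,0,0,0,0]
    - [0.4,0.943,0.566,0,0,0,0]
    - [0.4,0.943,0.566,0,0,0,0]
    - [0.4,0.943,0.566,0,0,0,0]
    - [0.4,0.943,0.566,0,0,0,0]

```text
clock: 12.9
tcp_pos: [0.4608, 0.0176, 0.1006]
orientation: [1.189, 2.905, 0.002]
contact_force: [-0.6, -0.2, -0.5]
grip_width: 0.0342
```

Run:
```python
from h import *
st();snap('wrist','w4');blues('w4')
B=(.4395,.078)
plan([((*B,.07),135,0),((*B,.0145),135,0)])
```

```text
t 12.90 [0.4608 0.0176 0.1006] yaw 135.46 q [ 0.27  0.38 -0.52  2.15  0.3   0.68  0.33] F [-0.6 -0.2 -0.5] w 0.0342
[296. 392.] xy 518.8 -55.8 size 23 14 yaw 157
[180. 350.] xy 448.2 -84.7 size 23 14 yaw 5
[0.395, 0.194, 0.201, 0.0, 0.001, 0.001] (1.7) 
[0.396, 0.193, 0.571, 0.0, 0.001, 0.001] (1.3) 
--
```

```bash
sed -i 's/yaw=-6.7,c=(.556,-.283)/yaw=-6,c=(.5565,-.281)/' h.py
python3 - <<'E'
from h import *
snap('top','t4');blues('t4');print(proj('w4',[[.4395,.078,.009]]),proj('t4',[[.4395,.078,.009],pan(-.028,-.02,.015)]))
crop('t4','t4a',260,232,500,382,3)
E
```

```text
[370. 323.] xy 447.4 -82.8 size 19 12 yaw 179
[358. 294.] xy 517.0 -53.7 size 23 12 yaw 152
[456. 288.] xy 526.5 -289.8 size 22 13 yaw 133
[353. 259.] xy 601.9 -46.1 size 22 12 yaw 107
[238. 172.] xy 824.0 236.8 size 29 26 yaw 44
[[370.36206483 146.48248034]] [[303.76731038 327.49510675]
 [459.74399222 288.18957084]]
```

View pics/t4a.png

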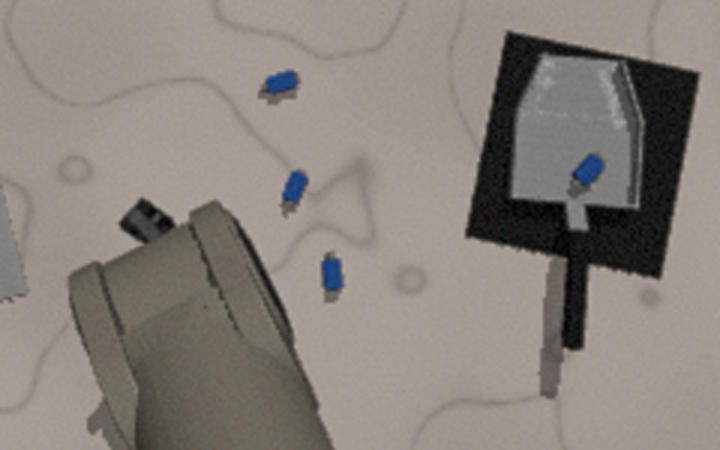

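Run:
```python
from h import *
im=cv2.imread('pics/w4.png');hs=cv2.cvtColor(im,cv2.COLOR_BGR2HSV);m=cv2.inRange(hs,(100,130,40),(125,255,255))
n,l,s,c=cv2.connectedComponentsWithStats(m)
for i in range(1,n):
    if s[i,4]>60:print(s[i],c[i],ray('w4',*c[i],.009))
```

```text
[ 355  123   29   47 1256] [368.67356688 145.98009554] [0.43870733 0.07755458 0.009     ]
[ 159  328   44   40 1007] [181.06256207 347.45183714] [ 0.44743862 -0.08237321  0.009     ]
[281 369  31  40 777] [296.6036036 389.8030888] [ 0.51738783 -0.0547086   0.009     ]
```

```bash
sed -i 's/<900/<2500/' h.py
python3 - <<'E'
from h import *
B=(.4395,.0778);q=pan(-.028,.02,.038);print(q)
D=(.518,-.0545)
plan([((*B,.1),135,0),((.47,-.08,.1),135,0)],[((q[0],q[1]+.02,.1),135,0)],[((q[0],q[1],.1),135,0),(q,135,0)],[((*D,.08),157,0),((*D,.0145),157,0)],start=((*B,.0145),135,0))
E
```

```text
(np.float64(0.5307439561950414), np.float64(-0.2581827651211403), 0.038)
[0.0, 0.0, -0.57, 0.0, 0.0, 0.0] (2.1) 
[-0.888, -0.6, -0.57, 0.0, 0.0, 0.0] (3.9) 
--
[-1.032, -0.459, -0.0, 0.0, 0.0, 0.0] (4.1) TOO FAR
--
[-0.094, -0.094, -0.0, 0.0, 0.0, 0.0] (0.5) 
[-0.094, -0.094, 0.413, 0.0, 0.0, 0.0] (1.5) 
--
[1.02, 0.9, -0.28, 0.0, 0.0, -0.122] (5.0) TOO FAR
[1.02, 0.9, 0.157, 0.0, 0.0, -0.122] (1.6) TOO FAR
--
```

send_rows:
  deltas:
    - [0.4,0.395,0.194,0.2,0,0,0]
    - [0.4,0.395,0.194,0.2,0,0,0]
    - [0.4,0.395,0.194,0.2,0,0,0]
    - [0.4,0.395,0.194,0.4,0,0,0]
    - [0.4,0.395,0.194,0.571,0,0,0]
    - [0.4,0.395,0.194,0.571,0,0,0]
    - [0,0.395,0.194,0.571,0,0,0]
    - [0,0.395,0.194,0.571,0,0,0]
    - [0,0.395,0.194,0.571,0,0,0]
    - [0,0.395,0.194,0.571,0,0,0]
    - [0,0.395,0.194,0.571,0,0,0]

```text
clock: 13.92
tcp_pos: [0.4392, 0.0771, 0.0141]
orientation: [1.2, 2.902, 0.001]
contact_force: [-0.7, 0.3, -0.2]
grip_width: 0.014
```

send_rows:
  deltas:
    - [0,0,0,-0.2,0,0,0]
    - [0,0,0,-0.4,0,0,0]
    - [0,0,0,-0.57,0,0,0]
    - [0,-0.888,-0.6,-0.57,0,0,0]
    - [0,-0.888,-0.6,-0.57,0,0,0]
    - [0,-0.888,-0.6,-0.57,0,0,0]
    - [0,-0.888,-0.6,-0.57,0,0,0]
    - [0,-0.888,-0.6,-0.57,0,0,0]
    - [0,-0.888,-0.6,-0.57,0,0,0]

```text
clock: 14.67
tcp_pos: [0.4696, -0.0828, 0.0992]
orientation: [1.207, 2.9, -0.001]
contact_force: [-0.7, 1.1, 0.7]
grip_width: 0.0142
```

send_rows:
  deltas:
    - [0,-1,-0.459,0,0,0,0]
    - [0,-1,-0.459,0,0,0,0]
    - [0,-1,-0.459,0,0,0,0]
    - [0,-1,-0.459,0,0,0,0]
    - [0,-1,-0.459,0,0,0,0]
    - [0,-1,-0.459,0,0,0,0]

```text
clock: 15.17
tcp_pos: [0.5278, -0.2357, 0.0989]
orientation: [1.203, 2.902, 0.001]
contact_force: [-0.4, 0.0, -0.7]
grip_width: 0.0139
```

Run:
```python
from h import *
st();snap('top','t5');blues('t5');q=pan(-.028,.02,.038)
plan([(q,135,0)])
```

```text
t 15.17 [ 0.5278 -0.2357  0.0989] yaw 134.98 q [ 0.66  0.53 -0.45  1.89  0.31  0.79  0.83] F [-0.4  0.  -0.7] w 0.0139
[370. 323.] xy 447.4 -82.8 size 19 12 yaw 179
[358. 294.] xy 517.5 -54.0 size 22 12 yaw 152
[353. 259.] xy 601.9 -46.1 size 22 12 yaw 107
[238. 172.] xy 823.9 236.8 size 29 26 yaw 44
[-0.132, -0.102, 0.406, 0.0, -0.0, 0.001] (1.6) 
--
```

send_rows:
  deltas:
    - [0,-0.132,-0.102,0,0,0,0]
    - [0,-0.132,-0.102,0.2,0,0,0]
    - [0,-0.132,-0.102,0.406,0,0,0]
    - [0,-0.132,-0.102,0.406,0,0,0]
    - [0,-0.132,-0.102,0.406,0,0,0]
    - [0.3,-0.132,-0.102,0.406,0,0,0]
    - [0.3,-0.132,-0.102,0.406,0,0,0]
    - [0.3,-0.132,-0.102,0.406,0,0,0]
    - [0.3,-0.132,-0.102,0.3,0,0,0]
    - [0.4,-0.132,-0.102,0,0,0,0]
    - [0.4,-0.132,-0.102,0,0,0,0]

```text
clock: 16.13
tcp_pos: [0.5344, -0.2607, 0.1058]
orientation: [1.195, 2.895, -0.0]
contact_force: [2.2, 0.2, 0.9]
grip_width: 0.0342
```

send_rows:
  deltas:
    - [0.4,0.9,0.88,0,0,0,-0.122]
    - [0.4,0.9,0.88,0,0,0,-0.122]
    - [0.4,0.9,0.88,0,0,0,-0.122]
    - [0.4,0.9,0.88,0,0,0,-0.122]
    - [0.4,0.9,0.88,0,0,0,-0.122]
    - [0.4,0.9,0.88,0,0,0,-0.122]
    - [0.4,0.9,0.88,0,0,0,-0.122]

```text
clock: 16.72
tcp_pos: [0.5288, -0.0694, 0.1004]
orientation: [0.618, 3.078, 0.0]
contact_force: [0.2, -0.2, 1.0]
grip_width: 0.034
```

Run:
```python
from h import *
st();snap('top','t6');blues('t6');D=(.518,-.0545);snap('wrist','w6');blues('w6')
plan([((*D,.07),157,0),((*D,.0145),157,0)])
q=pan(.002,-.02,.038)
plan([((*D,.1),157,0),((.53,-.18,.1),140,0)],[((q[0],q[1],.1),135,0),(q,135,0)],start=((*D,.0145),157,0))
```

```text
t 16.72 [ 0.5288 -0.0694  0.1004] yaw 157.28 q [ 0.47  0.49 -0.57  1.98  0.38  0.77  0.85] F [ 0.2 -0.2  1. ] w 0.034
[456. 288.] xy 526.5 -289.8 size 22 13 yaw 133
[441. 287.] xy 530.2 -254.6 size 21 13 yaw 133
[353. 259.] xy 602.1 -45.6 size 22 12 yaw 107
[238. 172.] xy 823.9 236.8 size 29 26 yaw 44
[ 33. 373.] xy 534.0 -261.5 size 23 16 yaw 135
[334. 225.] xy 518.5 -56.4 size 23 14 yaw 157
[229. 123.] xy 448.2 -84.7 size 23 14 yaw 6
[0.111, 0.083, 0.198, -0.0, 0.001, -0.0] (0.9) 
[0.112, 0.083, 0.568, -0.0, 0.001, -0.0] (1.3) 
--
[-0.0, 0.0, -0.57, 0.0, 0.0, 0.0] (2.1) 
[-0.401, -0.739, -0.57, 0.0, -0.0, 0.094] (3.0) 
--
[-0.654, -0.505, -0.0, 0.0, -0.0, 0.028] (3.0) 
[-0.654, -0.505, 0.413, 0.0, -0.0, 0.028] (1.5) 
--
```

send_rows:
  deltas:
    - [0.4,0.111,0.085,0.198,0,0,0]
    - [0.4,0.111,0.085,0.198,0,0,0]
    - [0.4,0.111,0.085,0.4,0,0,0]
    - [0.4,0.111,0.085,0.568,0,0,0]
    - [0.4,0.111,0.085,0.568,0,0,0]
    - [0,0.111,0.085,0.568,0,0,0]
    - [0,0.111,0.085,0.568,0,0,0]
    - [0,0.111,0.085,0.568,0,0,0]
    - [0,0.111,0.085,0.568,0,0,0]
    - [0,0.111,0.085,0.568,0,0,0]
    - [0,0.111,0.085,0.35,0,0,0]
    - [0,0.111,0.085,0.15,0,0,0]
    - [0,0.111,0.085,0,0,0,0]
    - [0,0.111,0.085,0,0,0,0]

```text
clock: 17.98
tcp_pos: [0.5206, -0.0527, 0.1036]
orientation: [0.623, 3.071, 0.001]
contact_force: [-0.0, -0.3, 0.3]
grip_width: 0.0142
```

send_rows:
  deltas:
    - [0,-0.4,-0.74,0,0,0,0.094]
    - [0,-0.4,-0.74,0,0,0,0.094]
    - [0,-0.4,-0.74,0,0,0,0.094]
    - [0,-0.4,-0.74,0,0,0,0.094]
    - [0,-0.4,-0.74,0,0,0,0.094]

```text
clock: 18.4
tcp_pos: [0.5291, -0.182, 0.0987]
orientation: [1.079, 2.95, -0.002]
contact_force: [0.3, 0.6, -0.9]
grip_width: 0.0143
```

Run:
```python
from h import *
st();q=pan(.004,-.018,.038);E=(.448,-.083)
plan([((q[0],q[1],.1),135,0),(q,135,0)])
plan([((.48,-.18,.1),90,0)],[((*E,.1),45,0)],[((*E,.07),6,0),((*E,.0145),6,0)],start=((q[0],q[1],.1),135,0))
```

```text
t 18.40 [ 0.5291 -0.182   0.0987] yaw 139.83 q [ 0.59  0.51 -0.48  1.93  0.33  0.78  0.8 ] F [ 0.3  0.6 -0.9] w 0.0143
[-0.655, -0.471, -0.008, -0.0, 0.0, 0.027] (2.9) 
[-0.655, -0.47, 0.405, -0.0, 0.0, 0.027] (1.5) 
--
[0.933, 0.192, 0.0, 0.0, -0.0, 0.25] (6.3) 
--
[0.647, -0.213, -0.0, 0.0, -0.0, 0.25] (6.3) 
--
[-0.0, -0.0, 0.2, 0.0, -0.0, 0.217] (5.4) 
[-0.0, -0.0, 0.57, 0.0, -0.0, 0.217] (1.3) 
--
```

send_rows:
  deltas:
    - [0,-0.655,-0.47,0,0,0,0.027]
    - [0,-0.655,-0.47,0,0,0,0.027]
    - [0,-0.655,-0.47,0,0,0,0.027]
    - [0,-0.655,-0.47,0,0,0,0.027]
    - [0,-0.655,-0.47,0.2,0,0,0.027]
    - [0,-0.655,-0.47,0.405,0,0,0.027]
    - [0,-0.655,-0.47,0.405,0,0,0.027]
    - [0,-0.655,-0.47,0.405,0,0,0.027]
    - [0.3,-0.655,-0.47,0.405,0,0,0.027]
    - [0.3,-0.655,-0.47,0.405,0,0,0.027]
    - [0.3,-0.655,-0.47,0.405,0,0,0.027]
    - [0.3,-0.655,-0.47,0.25,0,0,0.027]
    - [0.4,-0.655,-0.47,0,0,0,0.027]
    - [0.4,-0.655,-0.47,0,0,0,0.027]

```text
clock: 19.57
tcp_pos: [0.5643, -0.2967, 0.1067]
orientation: [1.19, 2.895, -0.001]
contact_force: [2.7, -0.1, 1.3]
grip_width: 0.0341
```

send_rows:
  deltas:
    - [0.4,0.933,0.192,0,0,0,0.25]
    - [0.4,0.933,0.192,0,0,0,0.25]
    - [0.4,0.933,0.192,0,0,0,0.25]
    - [0.4,0.933,0.192,0,0,0,0.25]
    - [0.4,0.933,0.192,0,0,0,0.25]
    - [0.4,0.933,0.192,0,0,0,0.25]
    - [0.4,0.933,0.192,0,0,0,0.25]
    - [0.4,0.933,0.192,0,0,0,0.25]

```text
clock: 20.23
tcp_pos: [0.4817, -0.1763, 0.1004]
orientation: [2.214, 2.225, 0.002]
contact_force: [0.8, -1.2, 0.1]
grip_width: 0.0339
```

send_rows:
  deltas:
    - [0.4,0.647,-0.213,0,0,0,0.25]
    - [0.4,0.647,-0.213,0,0,0,0.25]
    - [0.4,0.647,-0.213,0,0,0,0.25]
    - [0.4,0.647,-0.213,0,0,0,0.25]
    - [0.4,0.647,-0.213,0,0,0,0.25]
    - [0.4,0.647,-0.213,0,0,0,0.25]
    - [0.4,0.647,-0.213,0,0,0,0.25]
    - [0.4,0.647,-0.213,0,0,0,0.25]

```text
clock: 20.9
tcp_pos: [0.449, -0.0795, 0.0998]
orientation: [2.898, 1.21, 0.002]
contact_force: [-0.1, -0.3, -0.5]
grip_width: 0.0341
```

Run:
```python
from h import *
st();snap('top','t7');blues('t7');E=(.448,-.083);snap('wrist','w7');blues('w7')
plan([((*E,.07),6,0),((*E,.0145),6,0)])
q=pan(.004,.022,.038)
plan([((*E,.1),6,0),((.50,-.19,.1),6,0)],[((q[0],q[1],.1),6,0),(q,6,0)],start=((*E,.0145),6,0))
```

```text
t 20.90 [ 0.449  -0.0795  0.0998] yaw 45.33 q [ 0.16  0.33 -0.14  2.18  0.08  0.63 -0.82] F [-0.1 -0.3 -0.5] w 0.0341
[456. 288.] xy 526.5 -289.8 size 22 13 yaw 133
[441. 287.] xy 530.8 -255.3 size 22 13 yaw 133
[457. 273.] xy 562.5 -293.7 size 22 13 yaw 133
[353. 259.] xy 601.9 -46.1 size 22 12 yaw 107
[238. 172.] xy 824.0 236.8 size 29 26 yaw 44
[622. 364.] xy 532.5 -259.9 size 25 18 yaw 135
[321. 261.] xy 449.0 -84.6 size 25 14 yaw 6
[-0.02, 0.012, 0.197, 0.0, -0.0, 0.219] (5.5) 
[-0.02, 0.012, 0.567, 0.0, -0.0, 0.219] (1.3) 
--
[0.0, 0.0, -0.57, 0.0, 0.0, 0.0] (2.1) 
[0.27, 0.746, -0.57, 0.0, 0.0, 0.0] (2.9) 
--
[0.368, 0.505, 0.0, 0.0, 0.0, 0.0] (2.2) 
[0.368, 0.505, 0.413, 0.0, 0.0, 0.0] (1.5) 
--
```

send_rows:
  deltas:
    - [0.4,-0.018,0.014,0.197,0,0,0.219]
    - [0.4,-0.018,0.014,0.197,0,0,0.219]
    - [0.4,-0.018,0.014,0.197,0,0,0.219]
    - [0.4,-0.018,0.014,0.197,0,0,0.219]
    - [0.4,-0.018,0.014,0.197,0,0,0.219]
    - [0.4,-0.018,0.014,0.197,0,0,0.219]
    - [0.4,-0.018,0.014,0.4,0,0,0.219]
    - [0.4,-0.018,0.014,0.567,0,0,0.219]
    - [0.4,-0.018,0.014,0.567,0,0,0.219]
    - [0,-0.018,0.014,0.567,0,0,0.219]
    - [0,-0.018,0.014,0.567,0,0,0.219]
    - [0,-0.018,0.014,0.567,0,0,0.219]
    - [0,-0.018,0.014,0.567,0,0,0.219]
    - [0,-0.018,0.014,0.567,0,0,0.219]
    - [0,-0.018,0.014,0.35,0,0,0.219]
    - [0,-0.018,0.014,0.15,0,0,0.219]
    - [0,-0.018,0.014,0,0,0,0.219]
    - [0,-0.018,0.014,0,0,0,0.219]

```text
clock: 22.5
tcp_pos: [0.4507, -0.0834, 0.1033]
orientation: [3.137, 0.161, 0.012]
contact_force: [-0.2, 0.5, 0.4]
grip_width: 0.014
```

send_rows:
  deltas:
    - [0,0.27,0.746,0,0,0,0]
    - [0,0.27,0.746,0,0,0,0]
    - [0,0.27,0.746,0,0,0,0]
    - [0,0.27,0.746,0,0,0,0]
    - [0,0.27,0.746,0,0,0,0]

```text
clock: 22.92
tcp_pos: [0.4997, -0.1923, 0.0988]
orientation: [3.137, 0.155, 0.0]
contact_force: [-0.8, 0.5, -0.4]
grip_width: 0.0139
```

Run:
```python
from h import *
st();q=pan(.006,.019,.038);C=(.6025,-.0465)
plan([((q[0],q[1],.1),6,0),(q,6,0)])
plan([((.58,-.16,.1),50,0)],[((*C,.1),107,0)],start=((q[0],q[1],.1),6,0))
```

```text
t 22.92 [ 0.4997 -0.1923  0.0988] yaw 5.67 q [ 0.19  0.44  0.07  2.01 -0.05  0.69 -1.18] F [-0.8  0.5 -0.4] w 0.0139
[0.383, 0.51, -0.008, 0.0, -0.0, -0.002] (2.3) 
[0.383, 0.51, 0.406, 0.0, -0.0, -0.002] (1.5) 
--
[0.175, -0.67, -0.0, -0.0, 0.0, -0.244] (6.1) 
--
[0.676, -0.371, -0.0, 0.0, 0.0, -0.317] (8.0) 
--
```

send_rows:
  deltas:
    - [0,0.383,0.51,0,0,0,0]
    - [0,0.383,0.51,0,0,0,0]
    - [0,0.383,0.51,0,0,0,0]
    - [0,0.383,0.51,0,0,0,0]
    - [0,0.383,0.51,0.2,0,0,0]
    - [0,0.383,0.51,0.406,0,0,0]
    - [0,0.383,0.51,0.406,0,0,0]
    - [0,0.383,0.51,0.406,0,0,0]
    - [0.3,0.383,0.51,0.406,0,0,0]
    - [0.3,0.383,0.51,0.406,0,0,0]
    - [0.3,0.383,0.51,0.406,0,0,0]
    - [0.3,0.383,0.51,0.25,0,0,0]
    - [0.4,0.383,0.51,0,0,0,0]
    - [0.4,0.383,0.51,0,0,0,0]

```text
clock: 24.08
tcp_pos: [0.5687, -0.2623, 0.1065]
orientation: [3.133, 0.16, 0.017]
contact_force: [1.4, -0.6, 1.0]
grip_width: 0.0339
```

send_rows:
  deltas:
    - [0.4,0.175,-0.67,0,0,0,-0.244]
    - [0.4,0.175,-0.67,0,0,0,-0.244]
    - [0.4,0.175,-0.67,0,0,0,-0.244]
    - [0.4,0.175,-0.67,0,0,0,-0.244]
    - [0.4,0.175,-0.67,0,0,0,-0.244]
    - [0.4,0.175,-0.67,0,0,0,-0.244]
    - [0.4,0.175,-0.67,0,0,0,-0.244]
    - [0.4,0.175,-0.67,0,0,0,-0.244]

```text
clock: 24.75
tcp_pos: [0.5809, -0.1581, 0.1]
orientation: [2.851, 1.318, 0.002]
contact_force: [0.1, 0.8, -0.6]
grip_width: 0.034
```

send_rows:
  deltas:
    - [0.4,0.676,-0.371,0,0,0,-0.317]
    - [0.4,0.676,-0.371,0,0,0,-0.317]
    - [0.4,0.676,-0.371,0,0,0,-0.317]
    - [0.4,0.676,-0.371,0,0,0,-0.317]
    - [0.4,0.676,-0.371,0,0,0,-0.317]
    - [0.4,0.676,-0.371,0,0,0,-0.317]
    - [0.4,0.676,-0.371,0,0,0,-0.317]
    - [0.4,0.676,-0.371,0,0,0,-0.317]
    - [0.4,0.676,-0.371,0,0,0,-0.317]
    - [0.4,0.676,-0.371,0,0,0,-0.317]

```text
clock: 25.58
tcp_pos: [0.6035, -0.0447, 0.0993]
orientation: [1.88, 2.517, 0.0]
contact_force: [-0.2, 0.1, 0.1]
grip_width: 0.034
```

Run:
```python
from h import *
st();snap('top','t8');blues('t8');snap('wrist','w8');blues('w8')
C=(.6025,-.0465)
plan([((*C,.07),106,0),((*C,.0145),106,0)])
q=pan(-.012,.002,.042)
plan([((*C,.1),106,0),((.58,-.18,.1),106,0)],[((q[0],q[1],.1),84,0),(q,84,0)],start=((*C,.0145),106,0))
```

```text
t 25.58 [ 0.6035 -0.0447  0.0993] yaw 106.49 q [ 0.25  0.56 -0.38  1.82  0.27  0.81  0.03] F [-0.2  0.1  0.1] w 0.034
[456. 288.] xy 526.5 -289.8 size 22 13 yaw 133
[441. 287.] xy 530.2 -254.6 size 21 13 yaw 133
[457. 273.] xy 562.5 -293.7 size 22 13 yaw 133
[442. 273.] xy 565.0 -257.8 size 23 13 yaw 7
[238. 172.] xy 823.9 236.8 size 29 26 yaw 44
[314. 257.] xy 603.2 -47.2 size 23 13 yaw 106
[-0.011, -0.01, 0.195, 0.0, 0.0, 0.003] (0.7) 
[-0.01, -0.01, 0.565, 0.0, 0.0, 0.003] (1.3) 
--
[0.0, 0.0, -0.57, 0.0, 0.0, 0.0] (2.1) 
[-0.814, -0.39, -0.57, 0.0, 0.0, 0.0] (3.2) 
--
[-0.562, -0.405, -0.0, 0.0, -0.0, 0.122] (3.1) 
[-0.562, -0.405, 0.387, 0.0, -0.0, 0.122] (1.4) 
--
```

send_rows:
  deltas:
    - [0.4,-0.012,-0.009,0.195,0,0,0.002]
    - [0.4,-0.012,-0.009,0.195,0,0,0.002]
    - [0.4,-0.012,-0.009,0.4,0,0,0.002]
    - [0.4,-0.012,-0.009,0.565,0,0,0.002]
    - [0.4,-0.012,-0.009,0.565,0,0,0.002]
    - [0,-0.012,-0.009,0.565,0,0,0.002]
    - [0,-0.012,-0.009,0.565,0,0,0.002]
    - [0,-0.012,-0.009,0.565,0,0,0.002]
    - [0,-0.012,-0.009,0.565,0,0,0.002]
    - [0,-0.012,-0.009,0.565,0,0,0.002]
    - [0,-0.012,-0.009,0.35,0,0,0.002]
    - [0,-0.012,-0.009,0.15,0,0,0.002]
    - [0,-0.012,-0.009,0,0,0,0.002]
    - [0,-0.012,-0.009,0,0,0,0.002]

```text
clock: 26.85
tcp_pos: [0.6059, -0.0463, 0.1045]
orientation: [1.876, 2.511, 0.008]
contact_force: [0.5, 0.7, -0.2]
grip_width: 0.0139
```

send_rows:
  deltas:
    - [0,-0.814,-0.39,0,0,0,0]
    - [0,-0.814,-0.39,0,0,0,0]
    - [0,-0.814,-0.39,0,0,0,0]
    - [0,-0.814,-0.39,0,0,0,0]
    - [0,-0.814,-0.39,0,0,0,0]
    - [0,-0.814,-0.39,0,0,0,0]

```text
clock: 27.35
tcp_pos: [0.5808, -0.181, 0.0989]
orientation: [-1.882, -2.515, 0.0]
contact_force: [0.6, 0.9, -0.8]
grip_width: 0.0139
```

Run:
```python
from h import *
st();q=pan(.033,0,.038);print(q)
plan([((q[0],q[1],.1),84,0),(q,84,0)])
h=pan(-.105,0,.1)
plan([((.53,-.28,.1),40,0)],[(h,-6,0)],start=((q[0],q[1],.1),84,0))
```

```text
t 27.35 [ 0.5808 -0.181   0.0989] yaw 106.37 q [ 0.47  0.56 -0.36  1.82  0.26  0.81  0.26] F [ 0.6  0.9 -0.8] w 0.0139
(np.float64(0.589319222547153), np.float64(-0.2844494392878326), 0.038)
[-0.678, -0.14, -0.007, -0.0, -0.0, 0.124] (3.1) 
[-0.678, -0.14, 0.406, -0.0, -0.0, 0.124] (1.5) 
--
[-0.012, -0.396, -0.0, 0.0, -0.0, 0.244] (6.1) 
--
[-0.355, -0.385, -0.0, -0.0, -0.0, 0.256] (6.4) 
--
```

send_rows:
  deltas:
    - [0,-0.678,-0.14,0,0,0,0.124]
    - [0,-0.678,-0.14,0,0,0,0.124]
    - [0,-0.678,-0.14,0,0,0,0.124]
    - [0,-0.678,-0.14,0,0,0,0.124]
    - [0,-0.678,-0.14,0.2,0,0,0.124]
    - [0,-0.678,-0.14,0.406,0,0,0.124]
    - [0,-0.678,-0.14,0.406,0,0,0.124]
    - [0,-0.678,-0.14,0.406,0,0,0.124]
    - [0.3,-0.678,-0.14,0.406,0,0,0.124]
    - [0.3,-0.678,-0.14,0.406,0,0,0.124]
    - [0.3,-0.678,-0.14,0.406,0,0,0.124]
    - [0.3,-0.678,-0.14,0.25,0,0,0.124]
    - [0.4,-0.678,-0.14,0,0,0,0.124]
    - [0.4,-0.678,-0.14,0,0,0,0.124]

```text
clock: 28.52
tcp_pos: [0.5944, -0.2852, 0.107]
orientation: [2.324, 2.098, 0.008]
contact_force: [1.5, -0.6, 0.3]
grip_width: 0.0338
```

send_rows:
  deltas:
    - [0.4,-0.012,-0.396,0,0,0,0.244]
    - [0.4,-0.012,-0.396,0,0,0,0.244]
    - [0.4,-0.012,-0.396,0,0,0,0.244]
    - [0.4,-0.012,-0.396,0,0,0,0.244]
    - [0.4,-0.012,-0.396,0,0,0,0.244]
    - [0.4,-0.012,-0.396,0,0,0,0.244]
    - [0.4,-0.012,-0.396,0,0,0,0.244]
    - [0.4,-0.012,-0.396,0,0,0,0.244]

```text
clock: 29.18
tcp_pos: [0.5314, -0.2794, 0.1001]
orientation: [2.947, 1.085, 0.002]
contact_force: [0.5, -0.7, -0.1]
grip_width: 0.0341
```

send_rows:
  deltas:
    - [0.4,-0.355,-0.385,0,0,0,0.256]
    - [0.4,-0.355,-0.385,0,0,0,0.256]
    - [0.4,-0.355,-0.385,0,0,0,0.256]
    - [0.4,-0.355,-0.385,0,0,0,0.256]
    - [0.4,-0.355,-0.385,0,0,0,0.256]
    - [0.4,-0.355,-0.385,0,0,0,0.256]
    - [0.4,-0.355,-0.385,0,0,0,0.256]
    - [0.4,-0.355,-0.385,0,0,0,0.256]
    - [0.4,-0.355,-0.385,0,0,0,0.256]

```text
clock: 29.93
tcp_pos: [0.4531, -0.2697, 0.0994]
orientation: [3.138, -0.152, 0.001]
contact_force: [-0.8, 0.8, 0.8]
grip_width: 0.034
```

Run:
```python
from h import *
st();snap('top','t9');blues('t9');snap('side','s9');snap('wrist','w9')
im=np.hstack([cv2.resize(cv2.imread('pics/w9.png'),(400,300)),cv2.resize(cv2.imread('pics/s9.png')[300:480,280:520],(400,300))])
b=cv2.resize(cv2.imread('pics/t9.png')[232:352,240:500],(650,300));im=np.vstack([im,cv2.copyMakeBorder(b,0,0,0,150,0)]);cv2.imwrite('pics/m9.png',im)
```

```text
t 29.93 [ 0.4531 -0.2697  0.0994] yaw -5.55 q [ 0.32  0.43  0.12  2.04 -0.08  0.68 -1.18] F [-0.8  0.8  0.8] w 0.034
[456. 288.] xy 526.5 -289.8 size 22 13 yaw 133
[441. 287.] xy 530.8 -255.3 size 22 13 yaw 133
[457. 273.] xy 562.5 -293.7 size 22 13 yaw 133
[442. 272.] xy 565.0 -258.3 size 22 14 yaw 179
[451. 262.] xy 591.1 -281.1 size 24 12 yaw 89
[238. 172.] xy 824.0 236.8 size 29 26 yaw 44
```

View pics/m9.png

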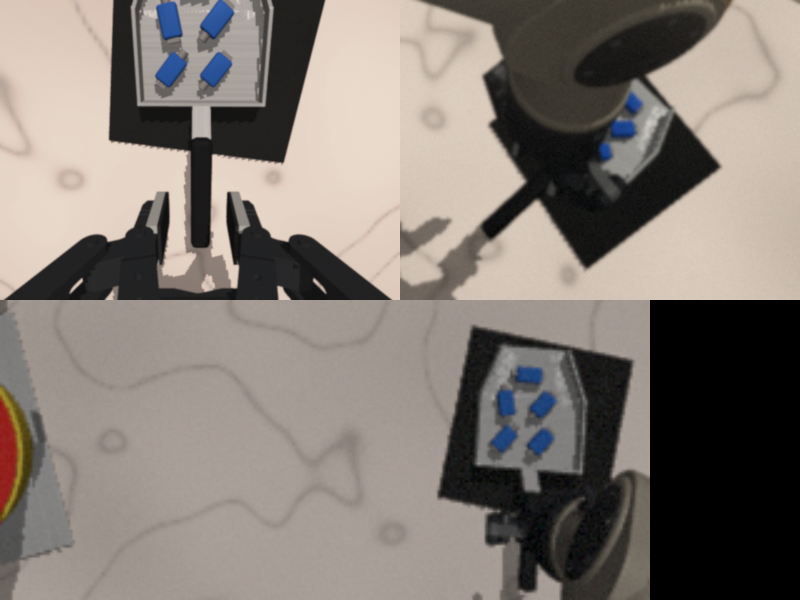

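Run:
```python
from h import *
plan([((.459,-.2705,.07),-5.7,0),((.459,-.2705,.035),-5.7,0)])
```

```text
[0.041, 0.001, 0.195, -0.0, -0.0, 0.0] (0.7) 
[0.041, 0.001, 0.428, -0.0, -0.0, 0.0] (0.8) 
--
```

send_rows:
  deltas:
    - [0.4,0.041,0,0.1,0,0,0]
    - [0.4,0.041,0,0.2,0,0,0]
    - [0.4,0.041,0,0.3,0,0,0]
    - [0.4,0.041,0,0.428,0,0,0]
    - [0.4,0.041,0,0.428,0,0,0]
    - [0,0.041,0,0.428,0,0,0]
    - [0,0.041,0,0.428,0,0,0]
    - [0,0.041,0,0.428,0,0,0]
    - [0,0.041,0,0.428,0,0,0]
    - [0,0.041,0,0.428,0,0,0]
    - [0,0.041,0,0.428,0,0,0]
    - [0,0.041,0,0.428,0,0,0]
  squeeze: 100

```text
clock: 31.08
tcp_pos: [0.4591, -0.2705, 0.0353]
orientation: [3.137, -0.159, 0.001]
contact_force: [0.0, -0.1, 2.2]
grip_width: 0.0141
```

Run:
```python
from h import *
st();o=r.get_obs();print(R.from_rotvec(o['orientation']).as_matrix().round(4),o['moment'])
```

```text
t 31.08 [ 0.4591 -0.2705  0.0353] yaw -5.82 q [ 0.33  0.54  0.1   2.05 -0.1   0.55 -1.17] F [ 0.  -0.1  2.2] w 0.0141
[[ 9.948e-01 -1.014e-01  7.000e-04]
 [-1.014e-01 -9.948e-01 -3.000e-04]
 [ 8.000e-04  3.000e-04 -1.000e+00]] [ 0.0425793   0.17944113 -0.02355465]
```

send_rows:
  deltas:
    - [0,0,0,-0.02,0,0,0]
    - [0,0,0,-0.06,0,0,0]
    - [0,0,0,-0.1,0,0,0]
    - [0,0,0,-0.16,0,0,0]
    - [0,0,0,-0.22,0,0,0]
    - [0,0,0,-0.29,0,0,0]
    - [0,0,0,-0.36,0,0,0]
    - [0,0,0,-0.43,0,0,0]
    - [0,0,0,-0.5,0,0,0]
    - [0,0,0,-0.57,0,0,0]
    - [0,0,0,-0.64,0,0,0]
    - [0,0,0,-0.71,0,0,0]
    - [0,0,0,-0.78,0,0,0]
    - [0,0,0,-0.85,0,0,0]
    - [0,0,0,-0.91,0,0,0]
    - [0,0,0,-0.95,0,0,0]
    - [0,0,0,-0.97,0,0,0]
    - [0,0,0,-0.97,0,0,0]

```text
clock: 32.58
tcp_pos: [0.4591, -0.2705, 0.181]
orientation: [3.137, -0.16, 0.002]
contact_force: [-0.3, -0.8, -1.7]
grip_width: 0.0145
```

Run:
```python
from h import *
st();o=r.get_obs();print(R.from_rotvec(o['orientation']).as_matrix().round(4))
snap('side','s10');snap('top','t10');snap('wrist','w10')
im=np.hstack([cv2.resize(cv2.imread('pics/w10.png'),(400,300)),cv2.resize(cv2.imread('pics/s10.png')[240:480,220:540],(400,300))]);cv2.imwrite('pics/m10.png',im)
plan([((.50,-.15,.20),32,0)],[((.55,-.035,.215),72,0)],[((.585,.08,.215),112,0)],[((.6105,.1818,.215),148,0)])
```

```text
t 32.58 [ 0.4591 -0.2705  0.181 ] yaw -5.82 q [ 0.3   0.32  0.14  1.97 -0.06  0.86 -1.2 ] F [-0.3 -0.8 -1.7] w 0.0145
[[ 9.948e-01 -1.015e-01  1.000e-03]
 [-1.015e-01 -9.948e-01 -4.000e-04]
 [ 1.000e-03  3.000e-04 -1.000e+00]]
[0.194, -0.825, -0.135, -0.0, 0.0, -0.21] (5.3) 
--
[0.689, -0.474, -0.1, 0.0, 0.0, -0.222] (5.6) 
--
[0.801, -0.015, -0.0, 0.0, 0.0, -0.222] (5.6) 
--
[0.566, 0.412, 0.0, -0.0, 0.0, -0.2] (5.0) 
--
```

View pics/m10.png

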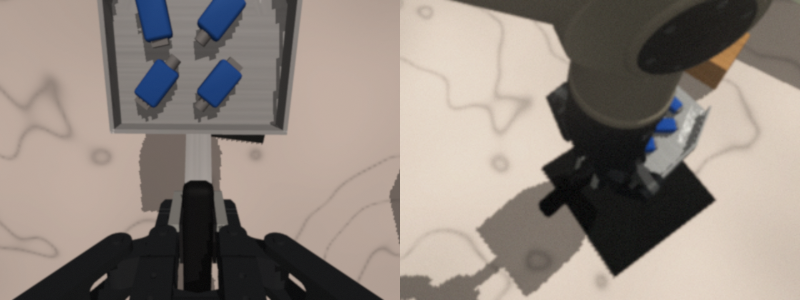

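Run:
```python
from h import *
o=r.get_obs();Q=R.from_rotvec(o['orientation'])
for p in range(-4,12,4):
    P=R.from_euler('y',-p,degrees=True)   # mouth droop p
    print(p,proj('w10',[o['tcp_pos']+Q.apply(P.apply([.042,s*.05,.0118])) for s in(1,-1)]).round(0).tolist())
```

```text
-4 [[462.0, 222.0], [169.0, 222.0]]
0 [[459.0, 222.0], [172.0, 222.0]]
4 [[456.0, 222.0], [175.0, 222.0]]
8 [[454.0, 223.0], [177.0, 223.0]]
```

send_rows:
  deltas:
    - [0,0.007,-0.03,-0.005,0,0,-0.008]
    - [0,0.02,-0.09,-0.015,0,0,-0.022]
    - [0,0.04,-0.16,-0.03,0,0,-0.04]
    - [0,0.056,-0.236,-0.04,0,0,-0.06]
    - [0,0.072,-0.308,-0.05,0,0,-0.078]
    - [0,0.09,-0.38,-0.06,0,0,-0.097]
    - [0,0.107,-0.455,-0.07,0,0,-0.116]
    - [0,0.124,-0.528,-0.08,0,0,-0.134]
    - [0,0.142,-0.602,-0.095,0,0,-0.153]
    - [0,0.159,-0.676,-0.11,0,0,-0.172]
    - [0,0.176,-0.75,-0.12,0,0,-0.191]
    - [0,0.194,-0.825,-0.135,0,0,-0.21]

```text
clock: 33.73
tcp_pos: [0.5004, -0.1486, 0.2005]
orientation: [-3.017, -0.875, 0.001]
contact_force: [0.4, 0.7, -1.4]
grip_width: 0.0147
```

send_rows:
  deltas:
    - [0,0.057,-0.04,-0.008,0,0,-0.0185]
    - [0,0.115,-0.079,-0.017,0,0,-0.037]
    - [0,0.172,-0.119,-0.025,0,0,-0.0555]
    - [0,0.23,-0.158,-0.033,0,0,-0.074]
    - [0,0.287,-0.198,-0.042,0,0,-0.0925]
    - [0,0.345,-0.237,-0.05,0,0,-0.111]
    - [0,0.402,-0.277,-0.058,0,0,-0.1295]
    - [0,0.46,-0.316,-0.067,0,0,-0.148]
    - [0,0.517,-0.356,-0.075,0,0,-0.1665]
    - [0,0.574,-0.395,-0.083,0,0,-0.185]
    - [0,0.632,-0.435,-0.092,0,0,-0.2035]
    - [0,0.689,-0.474,-0.1,0,0,-0.222]

```text
clock: 34.73
tcp_pos: [0.5504, -0.0336, 0.2155]
orientation: [-2.537, -1.853, 0.0]
contact_force: [0.3, -0.6, -2.7]
grip_width: 0.0146
```

Run:
```python
from h import *
st()
plan([((.585,.08,.215),112,0)],[((.6105,.1818,.215),148,0)])
```

```text
t 34.73 [ 0.5504 -0.0336  0.2155] yaw 72.3 q [ 0.12  0.31 -0.21  1.87  0.08  0.97 -0.43] F [ 0.3 -0.6 -2.7] w 0.0146
[0.792, -0.011, 0.004, -0.0, -0.0, -0.221] (5.5) 
--
[0.566, 0.412, 0.0, -0.0, 0.0, -0.2] (5.0) 
--
```

send_rows:
  deltas:
    - [0,0.066,0,0,0,0,-0.0185]
    - [0,0.132,0,0,0,0,-0.037]
    - [0,0.198,0,0,0,0,-0.055]
    - [0,0.264,-0.002,0,0,0,-0.0735]
    - [0,0.33,-0.004,0,0,0,-0.092]
    - [0,0.396,-0.005,0,0,0,-0.11]
    - [0,0.462,-0.006,0,0,0,-0.129]
    - [0,0.528,-0.007,0,0,0,-0.147]
    - [0,0.594,-0.008,0,0,0,-0.166]
    - [0,0.66,-0.009,0,0,0,-0.184]
    - [0,0.726,-0.01,0,0,0,-0.203]
    - [0,0.792,-0.011,0,0,0,-0.221]

```text
clock: 35.73
tcp_pos: [0.5854, 0.0797, 0.2155]
orientation: [-1.755, -2.605, -0.0]
contact_force: [-1.0, 0.6, -3.1]
grip_width: 0.0142
```

send_rows:
  deltas:
    - [0,0.047,0.034,0,0,0,-0.017]
    - [0,0.094,0.069,0,0,0,-0.033]
    - [0,0.141,0.103,0,0,0,-0.05]
    - [0,0.189,0.137,0,0,0,-0.067]
    - [0,0.236,0.172,0,0,0,-0.083]
    - [0,0.283,0.206,0,0,0,-0.1]
    - [0,0.33,0.24,0,0,0,-0.117]
    - [0,0.377,0.275,0,0,0,-0.133]
    - [0,0.425,0.309,0,0,0,-0.15]
    - [0,0.472,0.343,0,0,0,-0.167]
    - [0,0.519,0.378,0,0,0,-0.183]
    - [0,0.545,0.397,0,0,0,-0.193]
    - [0,0.566,0.412,0,0,0,-0.2]
    - [0,0.566,0.412,0,0,0,-0.2]

```text
clock: 36.9
tcp_pos: [0.6114, 0.1813, 0.2155]
orientation: [-0.869, -3.019, -0.001]
contact_force: [0.4, -0.1, -1.5]
grip_width: 0.0144
```

Run:
```python
from h import *
st()
snap('top','t11');crop('t11','t11a',140,222,340,372,4)
M=np.array([.4757,.2661]);mt=np.array([.159,0,.0298])
T=[]
for p,z in((0,.185),(8,.18),(16,.172),(24,.164),(32,.157),(40,.152),(48,.150),(54,.150)):
    T.append((np.array([*M,z])-tool(148,p).apply(mt),148,p))
plan(T)
```

```text
t 36.90 [0.6114 0.1813 0.2155] yaw 147.87 q [-0.01  0.49 -0.51  1.65  0.27  1.07  0.41] F [ 0.4 -0.1 -1.5] w 0.0144
[0.01, 0.005, 0.005, -0.0, -0.0, -0.001] (0.0) 
[0.048, 0.004, -0.108, -0.0, -0.045, -0.001] (1.1) 
[0.106, 0.004, -0.193, -0.0, -0.089, -0.001] (1.1) 
[0.183, 0.004, -0.269, -0.0, -0.133, -0.001] (1.1) 
[0.276, 0.004, -0.34, -0.0, -0.178, -0.001] (1.1) 
[0.386, 0.003, -0.41, -0.0, -0.222, -0.001] (1.1) 
[0.508, 0.003, -0.484, -0.001, -0.267, -0.001] (1.1) 
[0.608, 0.002, -0.538, -0.001, -0.3, -0.001] (0.8) 
--
```

View pics/t11a.png

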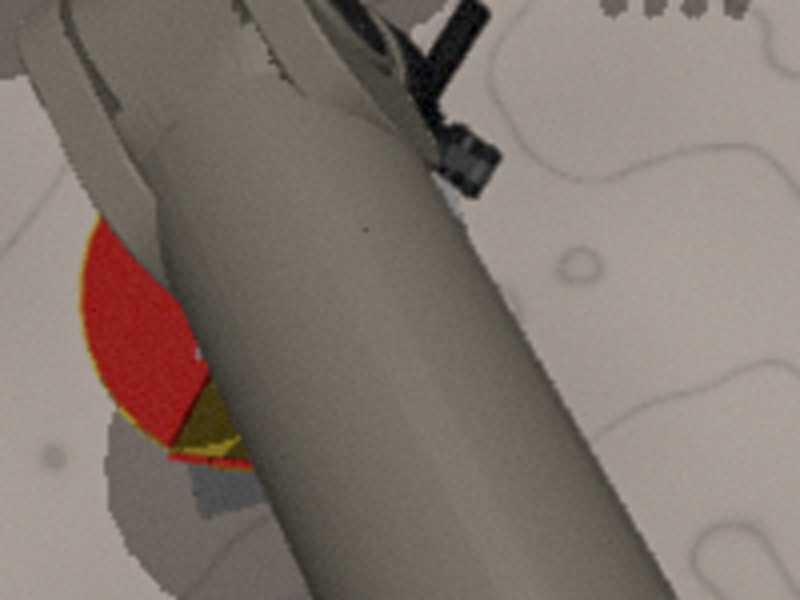

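send_rows:
  deltas:
    - [0,0.01,0.004,0,0,0,0]
    - [0,0.028,0.004,-0.052,0,-0.022,0]
    - [0,0.048,0.004,-0.108,0,-0.045,0]
    - [0,0.076,0.004,-0.151,0,-0.067,0]
    - [0,0.106,0.004,-0.193,0,-0.089,0]
    - [0,0.106,0.004,-0.193,0,-0.089,0]
    - [0,0.106,0.004,-0.193,0,-0.089,0]

```text
clock: 37.53
tcp_pos: [0.5977, 0.1898, 0.245]
orientation: [0.796, 2.759, -0.111]
contact_force: [1.0, 0.3, -3.1]
grip_width: 0.0148
```

Run:
```python
from h import *
st()
snap('wrist','w12');snap('side','s12')
im=np.hstack([cv2.resize(cv2.imread('pics/w12.png'),(480,360)),cv2.resize(cv2.imread('pics/s12.png')[90:270,60:220],(320,360))]);cv2.imwrite('pics/m12.png',im)
M=np.array([.4757,.2661]);mt=np.array([.159,0,.0298])
plan([(np.array([*M,z])-tool(148,p).apply(mt),148,p) for p,z in((16,.172),(24,.164),(32,.157),(40,.152),(48,.150),(54,.150))])
```

```text
t 37.53 [0.5977 0.1898 0.245 ] yaw 147.82 q [-0.17  0.36 -0.45  1.79  0.5   0.97  0.14] F [ 1.   0.3 -3.1] w 0.0148
[0.01, 0.007, -0.004, -0.001, -0.0, -0.002] (0.1) 
[0.062, 0.007, -0.098, -0.001, -0.045, -0.002] (1.1) 
[0.133, 0.006, -0.192, -0.001, -0.089, -0.002] (1.1) 
[0.219, 0.005, -0.29, -0.001, -0.134, -0.002] (1.1) 
[0.317, 0.004, -0.394, -0.001, -0.178, -0.002] (1.1) 
[0.397, 0.003, -0.473, -0.001, -0.211, -0.002] (0.8) 
--
```

View pics/m12.png

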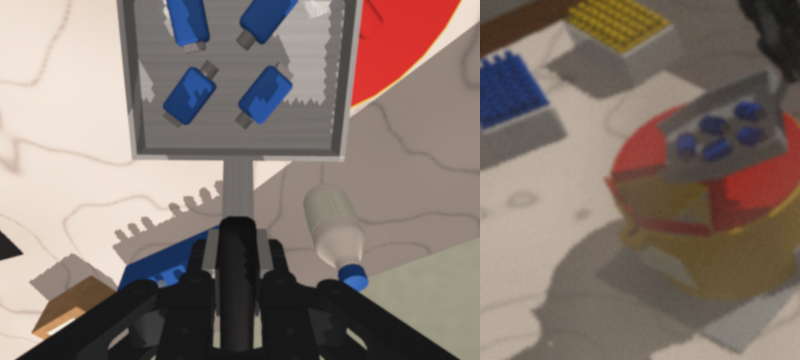

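Run:
```python
from h import *
o=r.get_obs();Q=R.from_rotvec(o['orientation'])
print(proj('s12',[o['tcp_pos']+Q.apply([.159,s*.032,.0298-.018*k]) for k in(0,1) for s in(-1,0,1)]).round(0).tolist())
print('hole',proj('s12',[[.4655,.2725,.117],[.4655,.2725,.132]]).round(0).tolist())
crop('s12','s12a',110,120,220,200,6)
```

```text
[[153.0, 181.0], [152.0, 169.0], [152.0, 158.0], [147.0, 175.0], [147.0, 163.0], [147.0, 151.0]]
hole [[154.0, 191.0], [151.0, 186.0]]
```

View pics/s12a.png

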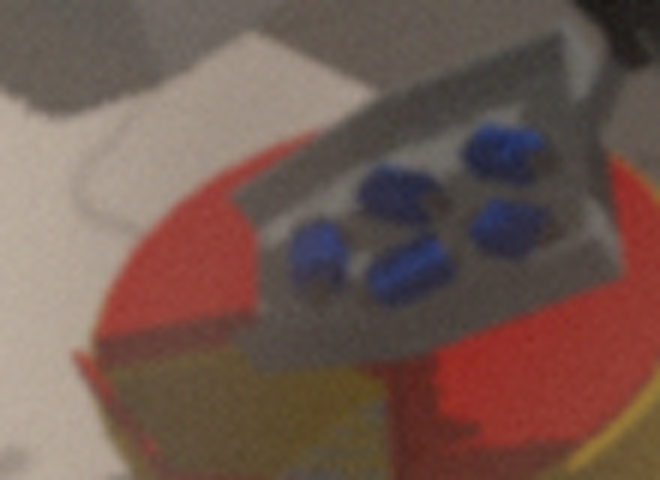

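send_rows:
  deltas:
    - [0,0.035,0.006,-0.05,0,-0.022,0]
    - [0,0.062,0.006,-0.098,0,-0.045,0]
    - [0,0.097,0.006,-0.145,0,-0.067,0]
    - [0,0.133,0.006,-0.192,0,-0.089,0]
    - [0,0.176,0.006,-0.24,0,-0.112,0]
    - [0,0.219,0.005,-0.29,0,-0.134,0]
    - [0,0.268,0.004,-0.342,0,-0.156,0]
    - [0,0.317,0.004,-0.394,0,-0.178,0]
    - [0,0.357,0.004,-0.433,0,-0.195,0]
    - [0,0.397,0.003,-0.473,0,-0.211,0]
    - [0,0.397,0.003,-0.473,0,-0.211,0]
    - [0,0.397,0.003,-0.473,0,-0.211,0]
    - [0,0.397,0.003,-0.473,0,-0.211,0]
    - [0,0.397,0.003,-0.473,0,-0.211,0]
    - [0,0.397,0.003,-0.473,0,-0.211,0]
    - [0,0.397,0.003,-0.473,0,-0.211,0]

```text
clock: 38.97
tcp_pos: [0.5344, 0.2296, 0.2965]
orientation: [0.619, 2.129, -0.315]
contact_force: [-0.4, 0.6, -1.5]
grip_width: 0.0142
```

Run:
```python
from h import *
st();snap('wrist','w13');snap('side','s13')
im=np.hstack([cv2.resize(cv2.imread('pics/w13.png'),(480,360)),cv2.resize(cv2.imread('pics/s13.png')[90:270,60:220],(320,360))]);cv2.imwrite('pics/m13.png',im)
for f in('w13','s13'):
    m=cv2.inRange(cv2.cvtColor(cv2.imread(f'pics/{f}.png'),cv2.COLOR_BGR2HSV),(100,110,30),(125,255,255));n,l,s,c=cv2.connectedComponentsWithStats(m)
    print(f,[(s[i,4],c[i].round()) for i in range(1,n) if s[i,4]>15])
```

```text
t 38.97 [0.5344 0.2296 0.2965] yaw 147.58 q [-0.63  0.29 -0.41  2.05  1.17  1.24 -0.69] F [-0.4  0.6 -1.5] w 0.0142
w13 []
s13 [(np.int32(964), array([ 70., 134.])), (np.int32(91), array([299., 121.])), (np.int32(17), array([350., 162.])), (np.int32(20), array([359., 168.])), (np.int32(33), array([367., 174.])), (np.int32(2136), array([374., 214.])), (np.int32(36), array([377., 180.])), (np.int32(41), array([386., 186.])), (np.int32(56), array([402., 210.])), (np.int32(36), array([415., 206.]))]
```

Run:
```python
from h import *
M=np.array([.4757,.2661]);mt=np.array([.159,0,.0298])
g=lambda p,z:(np.array([*M,z])-tool(148,p).apply(mt),148,p)
L=((.6105,.1818,.25),148,0)
plan([g(54,.2),g(36,.21),g(18,.22),L],[((.585,.07,.23),105,0)],[((.55,-.05,.2),65,0)],[((.5,-.16,.18),28,0)],[((.459,-.2705,.15),-5.8,0)])
```

```text
[-0.271, -0.002, -0.191, -0.001, -0.0, -0.001] (1.2) 
[-0.334, -0.0, 0.107, -0.001, 0.1, -0.001] (2.5) 
[-0.293, 0.001, 0.392, -0.001, 0.2, -0.002] (2.5) 
[-0.104, 0.001, 0.669, -0.001, 0.3, -0.002] (2.5) 
--
[-0.251, -0.722, 0.133, 0.0, -0.0, 0.239] (6.0) 
--
[-0.712, -0.432, 0.2, 0.0, -0.0, 0.222] (5.6) 
--
[-0.805, 0.008, 0.133, 0.0, -0.0, 0.206] (5.2) 
--
[-0.587, 0.522, 0.2, -0.0, -0.0, 0.188] (4.7) 
--
```

send_rows:
  deltas:
    - [0,-0.09,0,-0.06,0,0,0]
    - [0,-0.18,0,-0.125,0,0,0]
    - [0,-0.271,0,-0.191,0,0,0]
    - [0,-0.29,0,-0.1,0,0.033,0]
    - [0,-0.31,0,0.01,0,0.066,0]
    - [0,-0.334,0,0.107,0,0.1,0]
    - [0,-0.32,0,0.2,0,0.133,0]
    - [0,-0.31,0,0.3,0,0.166,0]
    - [0,-0.293,0,0.392,0,0.2,0]
    - [0,-0.23,0,0.48,0,0.233,0]
    - [0,-0.17,0,0.57,0,0.266,0]
    - [0,-0.104,0,0.669,0,0.3,0]
    - [0,-0.104,0,0.669,0,0.3,0]
    - [0,-0.104,0,0.669,0,0.3,0]

```text
clock: 40.23
tcp_pos: [0.6112, 0.179, 0.2479]
orientation: [-0.88, -3.014, 0.004]
contact_force: [-0.4, -0.3, -1.8]
grip_width: 0.0143
```

Run:
```python
from h import *
st();snap('wrist','w14');snap('side','s14');snap('top','t14')
for f in('w14','s14','t14'):
    m=cv2.inRange(cv2.cvtColor(cv2.imread(f'pics/{f}.png'),cv2.COLOR_BGR2HSV),(100,110,30),(125,255,255));n,l,s,c=cv2.connectedComponentsWithStats(m)
    print(f,[(int(s[i,4]),c[i].round().astype(int).tolist()) for i in range(1,n) if s[i,4]>15])
plan([((.585,.07,.23),105,0)])
```

```text
t 40.23 [0.6112 0.179  0.2479] yaw 147.45 q [-0.09  0.44 -0.41  1.62  0.19  1.12  0.46] F [-0.4 -0.3 -1.8] w 0.0143
w14 [(130, [345, 430]), (90, [286, 431]), (208, [160, 449]), (49, [345, 460])]
s14 [(959, [70, 135]), (101, [299, 122]), (19, [351, 162]), (24, [359, 169]), (36, [367, 174]), (2135, [374, 214]), (39, [377, 180]), (42, [386, 186]), (61, [402, 209]), (40, [415, 206])]
t14 [(2904, [336, 180]), (122, [238, 172]), (3800, [600, 346]), (1571, [62, 329]), (198, [631, 344])]
[-0.264, -0.728, 0.138, 0.0, 0.0, 0.238] (6.0) 
--
```

send_rows:
  deltas:
    - [0,-0.04,-0.12,0.02,0,0,0.04]
    - [0,-0.08,-0.24,0.045,0,0,0.08]
    - [0,-0.13,-0.36,0.07,0,0,0.12]
    - [0,-0.17,-0.48,0.09,0,0,0.16]
    - [0,-0.22,-0.6,0.115,0,0,0.2]
    - [0,-0.262,-0.728,0.138,0,0,0.238]
    - [0,-0.262,-0.728,0.138,0,0,0.238]

```text
clock: 40.97
tcp_pos: [0.5837, 0.0651, 0.2298]
orientation: [1.924, 2.48, -0.004]
contact_force: [-1.1, -1.3, -1.2]
grip_width: 0.0142
```

send_rows:
  deltas:
    - [0,-0.12,-0.07,0.03,0,0,0.037]
    - [0,-0.24,-0.145,0.066,0,0,0.074]
    - [0,-0.356,-0.216,0.1,0,0,0.111]
    - [0,-0.475,-0.288,0.133,0,0,0.148]
    - [0,-0.594,-0.36,0.166,0,0,0.185]
    - [0,-0.712,-0.432,0.2,0,0,0.222]
    - [0,-0.712,-0.432,0.2,0,0,0.222]

```text
clock: 41.55
tcp_pos: [0.548, -0.0543, 0.1994]
orientation: [2.655, 1.676, -0.003]
contact_force: [-0.4, -0.8, -2.1]
grip_width: 0.0146
```

send_rows:
  deltas:
    - [0,-0.134,0,0.022,0,0,0.034]
    - [0,-0.268,0,0.044,0,0,0.068]
    - [0,-0.4,0.004,0.066,0,0,0.103]
    - [0,-0.537,0.005,0.089,0,0,0.137]
    - [0,-0.67,0.006,0.11,0,0,0.172]
    - [0,-0.805,0.008,0.133,0,0,0.206]
    - [0,-0.805,0.008,0.133,0,0,0.206]

```text
clock: 42.13
tcp_pos: [0.498, -0.1633, 0.1797]
orientation: [3.05, 0.747, -0.001]
contact_force: [-0.8, -0.3, -1.7]
grip_width: 0.0144
```

Run:
```python
from h import *
st();plan([((.459,-.2705,.14),-5.8,0)])
```

```text
t 42.13 [ 0.498  -0.1633  0.1797] yaw 27.51 q [ 0.11  0.3   0.1   1.98 -0.04  0.86 -0.86] F [-0.8 -0.3 -1.7] w 0.0144
[-0.56, 0.514, 0.266, 0.001, 0.0, 0.185] (4.7) 
--
```

Run:
```python
from h import *
T=(.450,-.2735)
plan([((*T,.14),-5.8,0)],[((*T,.05),-5.8,0),((*T,.0355),-5.8,0)])
```

```text
[-0.623, 0.504, 0.266, 0.001, 0.0, 0.185] (4.7) 
--
[0.0, -0.0, 0.6, 0.0, 0.0, 0.0] (2.2) 
[0.0, -0.0, 0.697, 0.0, 0.0, 0.0] (0.3) 
--
```

send_rows:
  deltas:
    - [0,-0.12,0.1,0.05,0,0,0.037]
    - [0,-0.25,0.2,0.1,0,0,0.074]
    - [0,-0.375,0.3,0.16,0,0,0.111]
    - [0,-0.5,0.4,0.21,0,0,0.148]
    - [0,-0.623,0.504,0.266,0,0,0.185]
    - [0,-0.623,0.504,0.266,0,0,0.185]
    - [0,-0.623,0.504,0.266,0,0,0.185]
    - [0,-0.623,0.504,0.266,0,0,0.185]

```text
clock: 42.8
tcp_pos: [0.4538, -0.2695, 0.14]
orientation: [-3.138, 0.141, -0.002]
contact_force: [-0.3, 0.9, -1.5]
grip_width: 0.0145
```

Run:
```python
from h import *
st();T=(.450,-.2735)
plan([((*T,.05),-5.8,0),((*T,.0355),-5.8,0)])
```

```text
t 42.80 [ 0.4538 -0.2695  0.14  ] yaw -5.15 q [ 0.22  0.37  0.25  2.02 -0.13  0.77 -1.12] F [-0.3  0.9 -1.5] w 0.0145
[-0.024, 0.029, 0.6, -0.0, -0.0, 0.004] (2.2) 
[-0.024, 0.029, 0.697, -0.0, -0.0, 0.004] (0.3) 
--
```

send_rows:
  deltas:
    - [0,-0.008,0.01,0.12,0,0,0]
    - [0,-0.008,0.01,0.26,0,0,0]
    - [0,-0.008,0.01,0.4,0,0,0]
    - [0,-0.008,0.01,0.52,0,0,0]
    - [0,-0.008,0.01,0.6,0,0,0]
    - [0,-0.008,0.01,0.64,0,0,0]
    - [0,-0.008,0.01,0.67,0,0,0]
    - [0,-0.008,0.01,0.69,0,0,0]
    - [0,-0.008,0.01,0.69,0,0,0]
    - [0,-0.008,0.01,0.69,0,0,0]

```text
clock: 43.63
tcp_pos: [0.4517, -0.2729, 0.0365]
orientation: [3.138, -0.149, 0.002]
contact_force: [-0.4, 0.6, -1.2]
grip_width: 0.014
```

```bash
python3 -c "
from h import *
st()"
```

```text
t 43.63 [ 0.4517 -0.2729  0.0365] yaw -5.45 q [ 0.27  0.54  0.2   2.07 -0.19  0.55 -1.06] F [-0.4  0.6 -1.2] w 0.014
```

send_rows:
  deltas:
    - [0,0,0,0.007,0,0,0]
    - [0,0,0,0.01,0,0,0]
    - [0,0,0,0.01,0,0,0]
    - [0.45,0,0,0.01,0,0,0]
    - [0.45,0,0,0.01,0,0,0]
    - [0.45,0,0,0.01,0,0,0]
    - [0.45,0,0,0.01,0,0,0]
    - [0.45,0,0,-0.1,0,0,0]
    - [0.45,0,0,-0.25,0,0,0]
    - [0.45,0,0,-0.5,0,0,0]
    - [0.45,0,0,-0.8,0,0,0]
    - [0.45,0,0,-0.8,0,0,0]

```text
clock: 44.63
tcp_pos: [0.4545, -0.2749, 0.1623]
orientation: [3.134, -0.151, 0.016]
contact_force: [1.5, -1.2, -0.1]
grip_width: 0.0387
```

Run:
```python
from h import *
st()
plan([((.48,-.15,.2),5,0)],[((.49,-.01,.24),14.5,0)],[((.5,.13,.24),14.5,0)],[((.51,.25,.24),14.5,0)])
snap('top','t15')
im=cv2.imread('pics/t15.png');m=cv2.inRange(cv2.cvtColor(im,cv2.COLOR_BGR2HSV),(100,110,30),(125,255,255));print(m[240:360,260:500].sum())
```

```text
t 44.63 [ 0.4545 -0.2749  0.1623] yaw -5.51 q [ 0.21  0.34  0.27  2.   -0.12  0.81 -1.12] F [ 1.5 -1.2 -0.1] w 0.0387
[0.092, -0.844, -0.253, 0.001, -0.003, -0.058] (3.2) 
--
[0.148, -0.924, -0.267, 0.0, 0.0, -0.053] (3.5) 
--
[0.298, -0.887, -0.0, 0.0, 0.0, 0.0] (3.4) 
--
[0.265, -0.758, -0.0, 0.0, 0.0, 0.0] (2.9) 
--
0
```

send_rows:
  deltas:
    - [0.45,0.092,-0.844,-0.253,0,0,-0.058]
    - [0.45,0.092,-0.844,-0.253,0,0,-0.058]
    - [0.45,0.092,-0.844,-0.253,0,0,-0.058]
    - [0.45,0.092,-0.844,-0.253,0,0,-0.058]
    - [0.45,0.092,-0.844,-0.253,0,0,-0.058]

```text
clock: 45.1
tcp_pos: [0.4779, -0.1443, 0.1937]
orientation: [-3.137, -0.147, -0.001]
contact_force: [-0.3, -0.3, -0.3]
grip_width: 0.0387
```

send_rows:
  deltas:
    - [0.45,0.148,-0.924,-0.267,0,0,-0.053]
    - [0.45,0.148,-0.924,-0.267,0,0,-0.053]
    - [0.45,0.148,-0.924,-0.267,0,0,-0.053]
    - [0.45,0.148,-0.924,-0.267,0,0,-0.053]
    - [0.45,0.148,-0.924,-0.267,0,0,-0.053]

```text
clock: 45.52
tcp_pos: [0.4877, -0.0037, 0.2341]
orientation: [-3.113, -0.406, -0.002]
contact_force: [0.6, -0.0, 0.5]
grip_width: 0.0387
```

send_rows:
  deltas:
    - [0.45,0.298,-0.887,0,0,0,0]
    - [0.45,0.298,-0.887,0,0,0,0]
    - [0.45,0.298,-0.887,0,0,0,0]
    - [0.45,0.298,-0.887,0,0,0,0]
    - [0.45,0.298,-0.887,0,0,0,0]
    - [0.45,0.298,-0.887,0,0,0,0]

```text
clock: 46.02
tcp_pos: [0.4967, 0.1307, 0.2325]
orientation: [3.115, 0.397, -0.004]
contact_force: [-0.6, -0.6, -0.8]
grip_width: 0.0381
```

Run:
```python
from h import *
st();snap('wrist','w16');snap('top','t16');snap('side','s16')
im=np.hstack([cv2.resize(cv2.imread('pics/w16.png'),(400,300)),cv2.resize(cv2.imread('pics/s16.png')[90:270,60:300],(400,300))])
b=np.hstack([cv2.resize(cv2.imread('pics/t16.png')[232:352,340:500],(400,300)),cv2.resize(cv2.imread('pics/s16.png')[300:480,280:520],(400,300))]);cv2.imwrite('pics/m16.png',np.vstack([im,b]))
plan([((.5255,.288,.21),14.5,0)])
```

```text
t 46.02 [0.4967 0.1307 0.2325] yaw 14.51 q [-0.36  0.23 -0.02  1.95  0.01  0.97 -1.7 ] F [-0.6 -0.6 -0.8] w 0.0381
[0.446, -0.979, 0.153, 0.0, 0.0, -0.001] (3.9) 
--
```

View pics/m16.png

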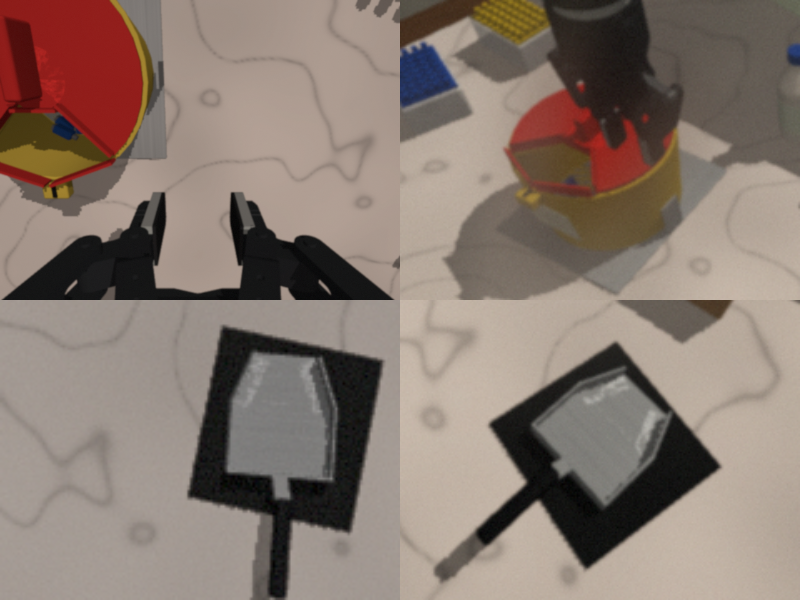

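The lancets show inside the tub through the opening at (65,127), and the empty scoop lies flat on the pad. Next I close the lid.

send_rows:
  deltas:
    - [0.45,0.446,-0.979,0.15,0,0,0]
    - [0.45,0.446,-0.979,0.15,0,0,0]
    - [0.45,0.446,-0.979,0.15,0,0,0]
    - [0.45,0.446,-0.979,0.15,0,0,0]
    - [0.45,0.446,-0.979,0.15,0,0,0]
    - [0.45,0.446,-0.979,0.15,0,0,0]
    - [0.45,0.446,-0.979,0.15,0,0,0]

```text
clock: 46.75
tcp_pos: [0.5254, 0.2886, 0.211]
orientation: [3.115, 0.393, -0.001]
contact_force: [-0.2, -1.0, 0.9]
grip_width: 0.0386
```

Run:
```python
from h import *
st();plan([((.5255,.288,.1405),14.5,0)])
```

```text
t 46.75 [0.5254 0.2886 0.211 ] yaw 14.39 q [-0.55  0.39 -0.07  1.77  0.03  0.99 -1.96] F [-0.2 -1.   0.9] w 0.0386
[-0.0, 0.004, 0.47, 0.0, 0.0, -0.001] (1.7) 
--
```

Descend, grip, then turn +115° in yaw (tool az −0.64).

send_rows:
  deltas:
    - [0.45,0,0.004,0.15,0,0,0]
    - [0.45,0,0.004,0.28,0,0,0]
    - [0.45,0,0.004,0.4,0,0,0]
    - [0.45,0,0.004,0.47,0,0,0]
    - [0.45,0,0.004,0.47,0,0,0]
    - [0,0,0.004,0.47,0,0,0]
    - [0,0,0.004,0.47,0,0,0]
    - [0,0,0.004,0.47,0,0,0]
    - [0,0,0.004,0.47,0,0,0]
    - [0,0,0.004,0.47,0,0,0]
    - [0,0,0.004,0.47,0,0,0]
  squeeze: 50

```text
clock: 47.67
tcp_pos: [0.5263, 0.288, 0.1422]
orientation: [3.115, 0.393, 0.002]
contact_force: [0.7, -6.2, 2.0]
grip_width: 0.013
```

send_rows:
  deltas:
    - [0,0,0,0,0,0,-0.037]
    - [0,0,0,0,0,0,-0.074]
    - [0,0,0,0,0,0,-0.11]
    - [0,0,0,0,0,0,-0.147]
    - [0,0,0,0,0,0,-0.183]
    - [0,0,0,0,0,0,-0.22]
    - [0,0,0,0,0,0,-0.256]
    - [0,0,0,0,0,0,-0.293]
    - [0,0,0,0,0,0,-0.33]
    - [0,0,0,0,0,0,-0.366]
    - [0,0,0,0,0,0,-0.403]
    - [0,0,0,0,0,0,-0.44]
    - [0,0,0,0,0,0,-0.476]
    - [0,0,0,0,0,0,-0.513]
    - [0,0,0,0,0,0,-0.55]
    - [0,0,0,0,0,0,-0.586]
    - [0,0,0,0,0,0,-0.62]
    - [0,0,0,0,0,0,-0.64]
    - [0,0,0,0,0,0,-0.64]
    - [0,0,0,0,0,0,-0.64]

```text
clock: 49.33
tcp_pos: [0.5251, 0.2884, 0.1422]
orientation: [1.336, 2.842, -0.004]
contact_force: [-4.5, -5.2, 5.5]
grip_width: 0.0128
```

```bash
python3 -c "
from h import *
st()"
```

```text
t 49.33 [0.5251 0.2884 0.1422] yaw 129.64 q [-0.2   0.52 -0.54  1.8   0.33  0.91 -0.2 ] F [-4.5 -5.2  5.5] w 0.0128
```

send_rows:
  deltas:
    - [0.45,0,0,0,0,0,0]
    - [0.45,0,0,0,0,0,0]
    - [0.45,0,0,0,0,0,0]
    - [0.45,0,0,0,0,0,0]
    - [0.45,0,0,-0.15,0,0,0]
    - [0.45,0,0,-0.4,0,0,0]
    - [0.45,0,0,-0.7,0,0,0]
    - [0.45,0,0,-0.7,0,0,0]
    - [0.45,0,0,-0.7,0,0,0]

```text
clock: 50.08
tcp_pos: [0.5265, 0.2919, 0.2495]
orientation: [1.333, 2.84, 0.009]
contact_force: [-0.5, -0.2, -0.1]
grip_width: 0.0381
```

send_rows:
  deltas:
    - [0.45,-0.7,-0.9,-0.1,0,0,0]
    - [0.45,-0.7,-0.9,-0.1,0,0,0]
    - [0.45,-0.7,-0.9,-0.1,0,0,0]
    - [0.45,-0.7,-0.9,-0.1,0,0,0]
    - [0.45,-0.7,-0.9,-0.1,0,0,0]
    - [0.45,-0.7,-0.9,-0.1,0,0,0]
    - [0.45,-0.7,-0.9,-0.1,0,0,0]

```text
clock: 50.67
tcp_pos: [0.4881, 0.1235, 0.2603]
orientation: [-1.335, -2.843, 0.0]
contact_force: [-0.1, -0.2, -0.0]
grip_width: 0.0381
```

Run:
```python
from h import *
st();snap('top','t17');blues('t17')
```

```text
t 50.67 [0.4881 0.1235 0.2603] yaw 129.69 q [ 0.12  0.22 -0.56  1.91  0.14  1.05  0.19] F [-0.1 -0.2 -0. ] w 0.0381
[238. 172.] xy 823.9 236.8 size 29 26 yaw 44
```

View pics/t17.png

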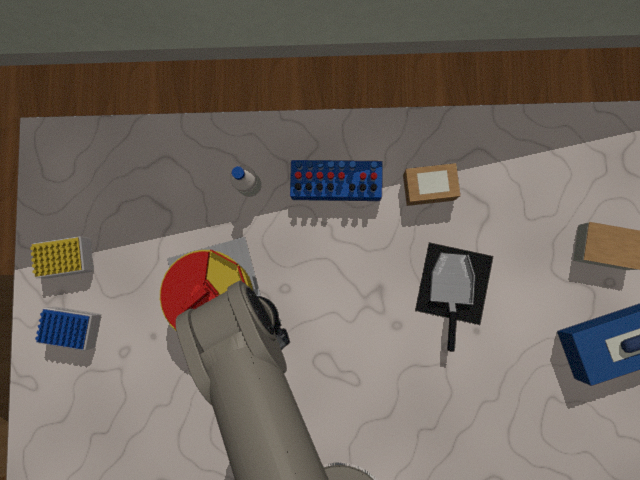

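The opening now lies at about (228,270), showing solid yellow cover far from the marker. The scoop is on its pad, the bench has no lancets on it, and the bystanders haven't moved. I'm handing in.

```bash
python3 -c "
from h import *
print(r.hand_in());st()"
```

```text
the job is handed in; nothing more can be done
None
the job is handed in; nothing more can be done
```

The job is done and handed in at about 51 s on the robot's clock. The `hand_in` call gives no verdict.

**What I did**
- I turned the lid about 132° so its opening lay over the pour hole.
- Instead of sweeping with the scoop, I picked up the five lancets with the gripper and laid them in it. I did not trust its 2.5 mm front edge to slide under them.
- I carried the scoop level to the bin, tipped it to 54° over the hole, and put it back flat on its pad about 10 mm from where it started.
- I then turned the lid back about 115° (2.0 rad), past the 1.47 rad needed to cover the hole.

**What the last checks showed**
- **Lancets:** none could be seen on the bench, in the scoop or on the lid, and blue bodies were visible inside the tub through the open hole. I could not count all five inside the tub.
- **Scoop:** it lies empty and flat on its pad.
- **Lid:** the opening shows only solid yellow cover, well away from the marker. The arm hid part of the bin in the last picture, so the final lid angle comes partly from the gripper's measured turn.
- **Bystanders:** the rack, bottle and carton are where they started.
- **Forces:** the wrist readings I printed stayed around 10 N or less, and I saw no check that failed.

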